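# Zero the stall's dial scale with a flat screwdriver

## Task

The dial scale reads heavy with its pan empty. Take the flat-bladed screwdriver out of the tool block, turn it lightly on the slotted zero screw of the scale until the blade drops fully into the slot, then turn the screw clockwise until the pointer stands on the zero mark. Press only gently, for the screw sits on a soft spring that must not be pushed down hard, put the screwdriver back upright in the hole it came from, let go of it, and leave the other things where they are.

Things in the scene. Friction and masses are not known exactly. Their poses are not given: they have to be found in the camera images.
- scale: Dial weighing scale, fixed: green housing 190 x 290 mm, top 65 mm above the table; steel pan (144 mm across, rim 101 mm high, empty) on its left half, round dial drum (148 mm across, at most 110 mm high) on its right. Origin: centre of its underside; x points away from the robot at yaw 0 (turned up to 0.4 rad either way), y to its left, z up.
- dial (a point): Centre of the white dial face (pointer pivot); axes are the scale's. Face 134 mm across, nearly flat, tipped 12 degrees to the scale's +x. Thin black graduations every 6 degrees; the zero mark is the one broad black bar (8 x 14 mm), at the edge in the scale's +x direction from the centre. The black pointer reaches 56 mm from the pivot and has a short thick tail on the other side.
- pointer (a joint): Angle of the pointer, rad: 0 = on the middle of the zero mark, positive = clockwise seen from above (reads heavy). Starts between 0.35 and 0.75. Geared to the zero screw: turning the screw 1 rad clockwise (seen from above) moves the pointer 0.5 rad down, through zero if turned too far; counter-clockwise raises it. End stops at -0.6 and 1.5. It stays where it is put.
- boss (a point): Centre of the upper rim of the round steel boss (bore 22 mm, 35 mm outside at the foot) that stands on the housing, on its robot side, and has the zero screw in its bore; 85 mm above the table. Axes are the scale's. The screw's head is sprung: it gives straight down, 1.3 N at first touch, then 2.5 N per mm up to about 9 N at 3 mm, where it meets a hard stop. 18 N or more spoils it.
- adjuster (a point): Centre of the top of the zero screw: slotted brass head 21 mm across, vertical axis, at rest 4 mm below the boss's rim (81 mm above the table). The slot crosses the whole head through its centre, 4 mm wide, edges bevelled over the upper 2.4 mm to 7 mm wide at the top, 6 mm deep. The slot's direction is NOT given: these axes are the scale's and do not turn with the screw. Stiff to turn: about 0.05 N m.
- driver_grip (a point): Flat screwdriver standing blade-down in the tool block; this point is on its axis at mid-handle, 78.5 mm above the blade's tip. Black six-sided handle, 30 mm across flats, from 50 to 107 mm above the tip (shallow dome to 115 mm). Axes: z up along the shaft; x along the blade's width; y across the blade, square to one pair of flats (the other pairs at 60 degrees to it). About 0.12 kg.
- driver_tip (a point): Middle of the end of the screwdriver's blade, 78.5 mm below driver_grip; same axes. Blade 12 mm wide (along x), 2.2 mm thick (along y), 16 mm long, on a 9 mm round shank; the handle's flat underside is 50 mm above the tip.
- block: Wooden tool block, fixed: 70 x 235 x 52 mm high, origin at the centre of its underside, long side along its y. Three upright holes, 17 mm across, right through, on its middle line at y = -75, 0 and +75 mm. A tool stands in each, its handle's underside resting on the block's top; which is where varies. The flat screwdriver stands with its tip 2 mm above the table.
- awl_mid (a point): Awl with a pear-shaped light wooden handle 34 mm thick (top 107 mm above the table), in another hole of the block; this point is on its axis at handle height. Leave it alone.
- cross_mid (a point): Cross-head screwdriver with a slim round grey handle 23 mm thick (top 130 mm above the table), in another hole of the block; this point is on its axis at handle height. Leave it alone.
- cup: White plastic cup, 72 mm across, 62 mm high; origin under its centre. It stands beyond the tool block. Leave it alone.
- tape: Roll of packing tape lying flat, 100 mm across, 45 mm high; origin under its centre. It lies beyond the scale. Leave it alone.
- tub: White lidded tub 117 x 137 x 63 mm; origin under its centre. Leave it alone.
- jar: Amber glass jar 72 mm across, 120 mm high; origin under its centre. Leave it alone.
- spoon: Wooden spoon, 135 mm long, lying on the table at the left. Leave it alone.

How it is judged:
By the outcome, as a careful person would: the job done as asked, in the order asked, and still so for the second after the job is handed in, with the robot touching nothing.
It also fails if it takes over 72 s, if anything falls off the work surface, if the arm or the gripper's body presses on something with over 40 N, if the wrist force passes 120 N, or if a joint passes its speed limit or range.

## Robot

A 6-joint arm with a two-finger parallel gripper is mounted at the origin on the work surface. World frame = base frame: x ahead of the robot, y to its left, z up, the work surface at z = 0. Lengths are in m, angles in rad, forces in N, time in s.
With the tool pointing down it reaches from about 0.4 to 0.925 m from the base axis. Payload 12.5 kg.
Tool frame: the origin (TCP) lies on the centre line of the jaws, within the pads' length; the fingertips stand 14 mm ahead of it and the grasp point (between the pads) lies 5 mm behind it; z points along the fingers, x is the direction in which the jaws open and shut, and the axes are right-handed (so a half turn about z gives the same grasp; the last joint's range is limited). The gripper opens to 95 mm and grips with 3 to 60 N. Pads are 20 mm wide; open, the fingers measure 119 mm over their backs; the gripper's body (75 mm by 180 mm) begins 59 mm behind the grasp point.
Start: joints at [1.044, 0.491, 1.559, -0, 1.092, -0.106], TCP at [0.255, 0.571, 0.229] pointing down, gripper open.
Joint ranges: [-3.1, 3.1], [-0.84, 2.19], [0.05, 2.79], [-1.13, 4.28], [0.06, 2.93], [-2.69, 2.69]. Speed limits (rad/s): [2.22, 2.22, 2.79, 3.14, 3.14, 3.14].

## Interface

Orientations are given as a unit quaternion [x, y, z, w].
In Python, from plant import ctrl gives the robot as it stands.
- The arm moves only by the shell command python3 -m pendant 'ROWS' [FORCE]. ROWS is JSON, a list of rows, each an object with "fingers": the finger opening in m, from 0 to 0.0951; "linear": the shift along the tool's x, y, z in m, a list of three; "dr": the turn, a rotation vector about the tool's x, y, z in degrees, a list of three. In form: [{"fingers": fingers, "linear": [x, y, z], "dr": [ax, ay, az]}, ...]. A call has 1 to 8 rows; each row shifts and turns the commanded pose from where the row before left it, along the tool's axes as they then stand; what a row does not reach is not made up. A row lasts 1/12 s, in which the tool goes at most 41.7 mm and 7.16 degrees, less where a joint would pass 70% of its speed; a pose out of reach is approached as far as the arm can. A call with a gripper value outside its range is refused whole. The fingers move at their own pace and stop on an object; FORCE is the grip in N (left out, the last holds). Time passes only in rows, so rows that do not move let the fingers close. It gives the time, the measured TCP pose, the force and the opening at its end, in the units of the state.
- ctrl.get_state(): the state, without advancing time (a new reading comes with each control period).
- ctrl.capture(name): name is "side" or "top" or "wrist"; returns a dict with "img" (480x640x3 uint8, red, green, blue), "fx", "fy", "cx", "cy" (pixels), "extrinsics" (4x4, takes a point from world to camera coordinates); the wrist camera has in their place "T_tool_cam" (4x4, takes a point from camera to tool coordinates, whose origin is the TCP and whose axes are the tool frame's). Camera axes: x right, y down, z forward; pixel columns grow to the right and rows downward; lengths in m; the calibration is good to about 2 mm. A picture is of the moment at which its call begins: read the wrist's pose just before it. There is no depth.
- ctrl.finish_job(): hands the job in, once; it reports no verdict.
The state is a dict: "t": time; "joint_positions": joint angles; "qd": joint speeds; "tau": joint torques, N m; "tool_pos": TCP position; "ee_rot": TCP orientation; "contact_force": force on the tool from outside, world axes, zero at the start; "torque": the same for the moment, N m; "opening": finger opening in m.
Only numpy, scipy, OpenCV 4.12 (cv2) and the standard library are available. Lean on these libraries where they do the work, as an engineer would, in place of code of your own. Each camera call takes 0.05 s, during which the arm holds its last target.

## Working session

There is one attempt and no reset: what is moved stays moved. The work goes in short steps, Python scripts to look and compute and a shell command to move; the robot and the scene stay as the last step left them, time stands still between calls to the robot, and variables do not carry over. Pictures are saved under pics/ and viewed, and the job is handed in when it is done.

```bash
ls; mkdir -p pics; python3 - <<'E'
from plant import ctrl
import cv2
s=ctrl.get_state()
print(s)
for n in ("side","top","wrist"):
    c=ctrl.capture(n); cv2.imwrite(f"pics/{n}0.png",c["img"][:,:,::-1])
    print(n,{k:(v.round(4).tolist() if hasattr(v,'round') and hasattr(v,'tolist') else v) for k,v in c.items() if k!="img"})
E
```

```text
pics
{'t': 0.0, 'joint_positions': array([ 1.04437642e+00,  4.91566050e-01,  1.55943285e+00,  1.26089305e-05,
        1.09170211e+00, -1.05617295e-01]), 'qd': array([-7.27632258e-05, -4.47479908e-04, -1.17501693e-04,  1.75901354e-03,
       -5.89189673e-04, -1.18341094e-03]), 'tau': array([ 4.83063650e-04, -6.12658167e+01, -2.58181876e+01,  6.93333079e-02,
        4.81822772e-02, -1.03505884e-04]), 'tool_pos': array([0.2551833 , 0.57029018, 0.22806343]), 'ee_rot': array([ 8.39195466e-01,  5.43829626e-01, -4.96772355e-04,  2.45684492e-04]), 'contact_force': array([ 0.07549364,  0.48494442, -1.18535997]), 'torque': array([-0.01379891, -0.01509784, -0.01975756]), 'opening': 0.09470842740233018}
side {'fx': 606.6614714377, 'fy': 606.6614714377, 'cx': 329.5109912508726, 'cy': 236.53560983004692, 'extrinsics': [[0.9494, -0.3135, 0.0173, -0.5974], [-0.2024, -0.6532, -0.7297, 0.2185], [0.2401, 0.6893, -0.6836, 1.4075], [0.0, 0.0, 0.0, 1.0]]}
top {'fx': 503.43583144539576, 'fy': 503.43583144539576, 'cx': 318.1963483881124, 'cy': 245.74175239026715, 'extrinsics': [[0.0167, -0.9997, 0.0155, 0.003], [-0.995, -0.0181, -0.0979, 0.6424], [0.0982, -0.0138, -0.9951, 1.2777], [0.0, 0.0, 0.0, 1.0]]}
wrist {'fx': 375.44419300143835, 'fy': 375.44419300143835, 'cx': 319.2558592996609, 'cy': 243.42862180624752, 'T_tool_cam': [[1.0, -0.0002, 0.0008, 0.0008], [-0.0001, 0.9581, 0.2865, -0.0799], [-0.0008, -0.2865, 0.9581, -0.1568], [0.0, 0.0, 0.0, 1.0]]}
```

View pics/side0.png

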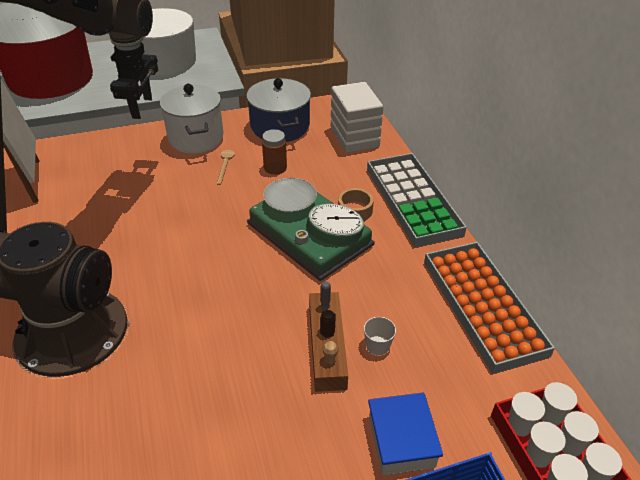

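View pics/top0.png

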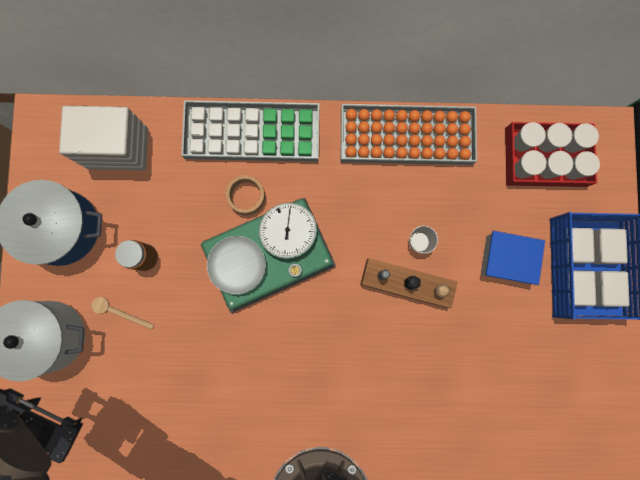

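View pics/wrist0.png

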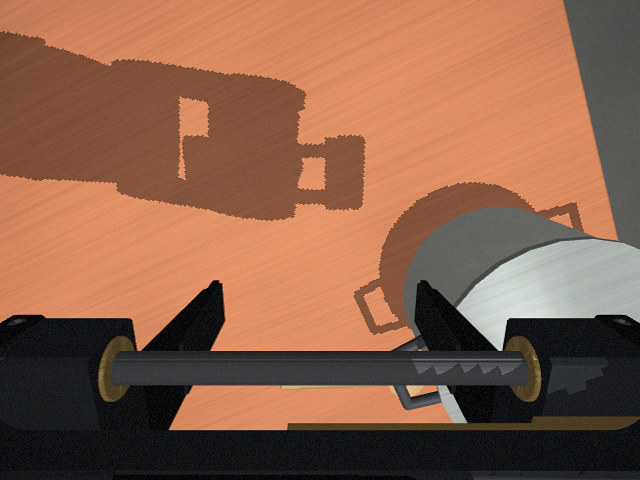

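The black screwdriver stands in the middle hole (top ≈ 412,283), the boss is at ≈ (295,270), and the dial centre is ≈ (288,231). I'll enlarge these areas.

```bash
cat > h.py <<'E'
import numpy as np, cv2
from plant import ctrl
from scipy.spatial.transform import Rotation as R
def unproj(c,u,v,z,st=None):
    d=np.array([(u-c["cx"])/c["fx"],(v-c["cy"])/c["fy"],1.])
    if "extrinsics" in c:
        E=np.array(c["extrinsics"]); o=-E[:3,:3].T@E[:3,3]; d=E[:3,:3].T@d
    else:
        T=np.array(c["T_tool_cam"]); Rw=R.from_quat(st["ee_rot"]).as_matrix()
        o=st["tool_pos"]+Rw@T[:3,3]; d=Rw@T[:3,:3]@d
    return o+d*(z-o[2])/d[2]
def proj(c,p,st=None):
    p=np.asarray(p,float)
    if "extrinsics" in c:
        E=np.array(c["extrinsics"]); q=E[:3,:3]@p+E[:3,3]
    else:
        T=np.array(c["T_tool_cam"]); Rw=R.from_quat(st["ee_rot"]).as_matrix()
        q=T[:3,:3].T@(Rw.T@(p-st["tool_pos"])-T[:3,3])
    return np.array([c["cx"]+c["fx"]*q[0]/q[2],c["cy"]+c["fy"]*q[1]/q[2]])
def crop(img,x0,y0,x1,y1,k,name):
    o=cv2.resize(img[y0:y1,x0:x1],None,fx=k,fy=k,interpolation=cv2.INTER_CUBIC)
    cv2.imwrite(name,o[:,:,::-1])
def shot(n):
    st=ctrl.get_state(); c=ctrl.capture(n); return c,st
E
python3 - <<'E'
from h import *
import cv2
t=cv2.imread("pics/top0.png")[:,:,::-1]
crop(t,355,250,465,315,7,"pics/tb.png")
crop(t,195,190,340,310,5,"pics/ts.png")
s=cv2.imread("pics/side0.png")[:,:,::-1]
crop(s,295,270,360,400,4,"pics/sb.png")
E
```

```text
(no output)
```

View pics/tb.png

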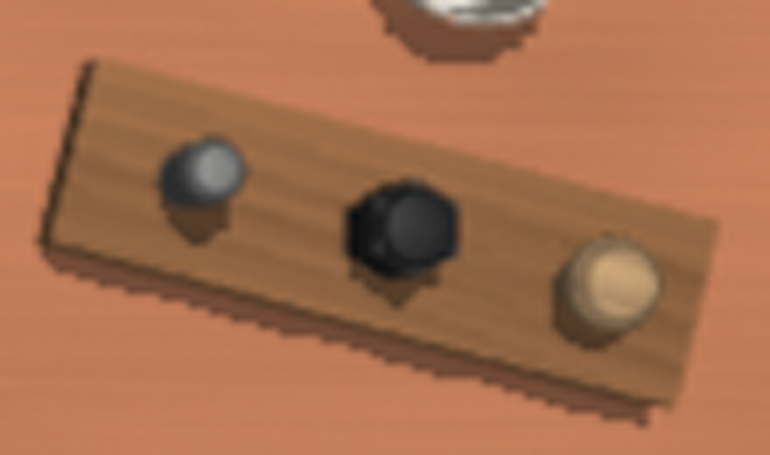

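View pics/ts.png

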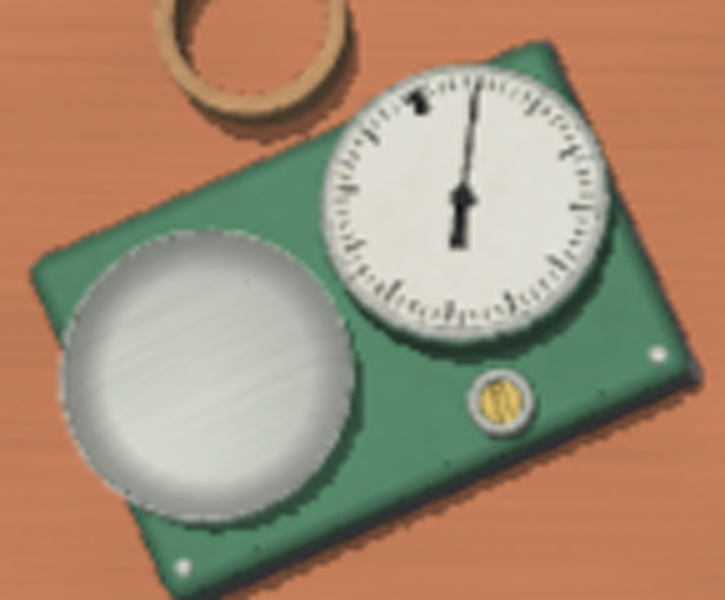

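```bash
python3 - <<'E'
from h import *
c,st=shot("top")
cs=[unproj(c,355+x/7,250+y/7,0.052) for x,y in [(90,60),(718,222),(670,405),(47,240)]]
cs=np.array(cs);print(cs.round(4)); print("centre",cs.mean(0).round(4))
for a,b in((0,1),(3,2)):
    d=cs[a]-cs[b]; print("y axis yaw",np.degrees(np.arctan2(-d[0],d[1])),np.linalg.norm(d))
for n,x,y,z in [("driver top",424,225,.117),("cross",220,166,.13),("awl",628,283,.107)]:
    print(n,unproj(c,355+x/7,250+y/7,z).round(4))
for n,x,y,z in [("boss",502,402,.085),("adj",502,402,.081),("pivot",462,201,.108),("tip",476,83,.11),("zero",418,100,.097)]:
    print(n,unproj(c,195+x/5,190+y/5,z).round(4))
g=[unproj(c,195+x/5,190+y/5,.065) for x,y in [(35,270),(545,42),(695,375),(180,598)]]
g=np.array(g);print(g.round(4),g.mean(0))
for a,b in((0,1),(3,2)):
    d=g[a]-g[b]; print("yaw",np.degrees(np.arctan2(-d[0],d[1])),np.linalg.norm(d))
cv=np.hypot
E
```

```text
[[ 0.6096 -0.113   0.052 ]
 [ 0.5544 -0.3428  0.052 ]
 [ 0.4879 -0.3246  0.052 ]
 [ 0.5437 -0.0978  0.052 ]]
centre [ 0.5489 -0.2196  0.052 ]
y axis yaw -13.490851418324056 0.23629845368402408
y axis yaw -13.831924592788642 0.233556527731344
driver top [ 0.5496 -0.2217  0.117 ]
cross [ 0.5682 -0.149   0.13  ]
awl [ 0.5309 -0.295   0.107 ]
boss [0.5745 0.0705 0.085 ]
adj [0.5747 0.0706 0.081 ]
pivot [0.6716 0.0915 0.108 ]
tip [0.73   0.0858 0.11  ]
zero [0.7232 0.115  0.097 ]
[[ 0.638   0.3082  0.065 ]
 [ 0.7599  0.053   0.065 ]
 [ 0.5908 -0.026   0.065 ]
 [ 0.4748  0.2297  0.065 ]] [0.61587214 0.14122077 0.065     ]
yaw 25.524581111720487 0.2827938468881848
yaw 24.39670744999759 0.28073423221088717
```

View pics/sb.png

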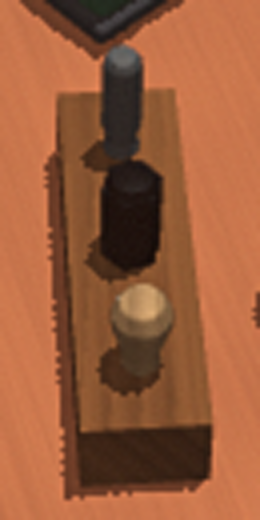

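```bash
python3 -m pendant '[{"fingers":0.095,"linear":[-0.0204,0.031,0.001],"dr":[0,0,0]},{"fingers":0.095,"linear":[-0.0204,0.031,0.001],"dr":[0,0,0]},{"fingers":0.095,"linear":[-0.0204,0.031,0.001],"dr":[0,0,0]},{"fingers":0.095,"linear":[-0.0204,0.031,0.001],"dr":[0,0,0]},{"fingers":0.095,"linear":[-0.0204,0.031,0.001],"dr":[0,0,0]},{"fingers":0.095,"linear":[-0.0204,0.031,0.001],"dr":[0,0,0]},{"fingers":0.095,"linear":[-0.0204,0.031,0.001],"dr":[0,0,0]},{"fingers":0.095,"linear":[-0.0204,0.031,0.001],"dr":[0,0,0]}]'
python3 -m pendant '[{"fingers":0.05,"linear":[-0.0204,0.031,0.001],"dr":[0,0,0]},{"fingers":0.05,"linear":[-0.0204,0.031,0.001],"dr":[0,0,0]},{"fingers":0.05,"linear":[-0.0204,0.031,0.001],"dr":[0,0,0]},{"fingers":0.05,"linear":[-0.0204,0.031,0.001],"dr":[0,0,0]},{"fingers":0.05,"linear":[-0.0204,0.031,0.001],"dr":[0,0,0]},{"fingers":0.05,"linear":[-0.0204,0.031,0.001],"dr":[0,0,0]},{"fingers":0.05,"linear":[-0.0204,0.031,0.001],"dr":[0,0,0]},{"fingers":0.05,"linear":[-0.0204,0.031,0.001],"dr":[0,0,0]}]'
```

```text
t: 0.87
tool_pos: [0.4156, 0.3186, 0.2206]
ee_rot: [0.839, 0.544, 0.0, -0.0]
contact_force: [0.1, 0.4, -0.4]
opening: 0.0952
t: 1.53
tool_pos: [0.5754, 0.0682, 0.2126]
ee_rot: [0.839, 0.544, 0.0, -0.0]
contact_force: [0.8, 0.7, 0.5]
opening: 0.051
```

```bash
python3 -m pendant '[{"fingers":0.05,"linear":[0,0,0],"dr":[0,0,0]},{"fingers":0.05,"linear":[0,0,0],"dr":[0,0,0]}]'
python3 - <<'E'
from h import *
import pickle
c,st=shot("wrist"); pickle.dump((c,st),open("w1.pkl","wb"))
print(st["tool_pos"],st["joint_positions"].round(3))
print(proj(c,[.5747,.0706,.081],st))
cv2.imwrite("pics/w1.png",c["img"][:,:,::-1])
u,v=proj(c,[.5747,.0706,.081],st).astype(int)
crop(c["img"],u-40,v-30,u+40,v+30,10,"pics/w1c.png"); print(u-40,v-30)
E
```

```text
t: 1.7
tool_pos: [0.5752, 0.0684, 0.2121]
ee_rot: [0.84, 0.543, -0.0, -0.0]
contact_force: [-0.5, -0.4, -0.1]
opening: 0.0501
[0.57515506 0.0683732  0.2120721 ] [ 0.004  0.444  1.693  0.     1.006 -1.143]
[320.32855353 234.5169942 ]
280 204
```

View pics/w1.png

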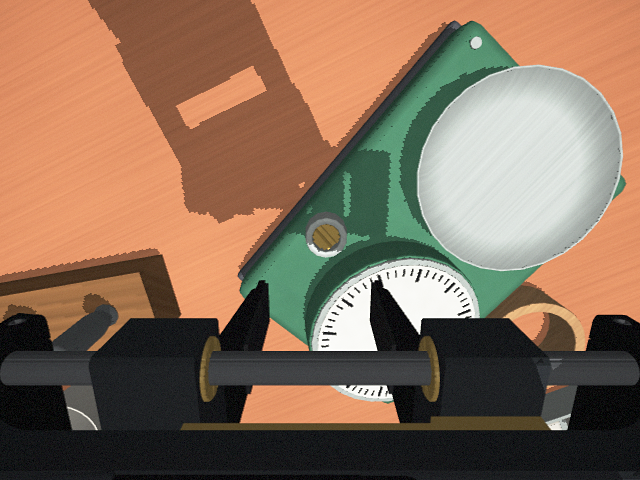

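View pics/w1c.png

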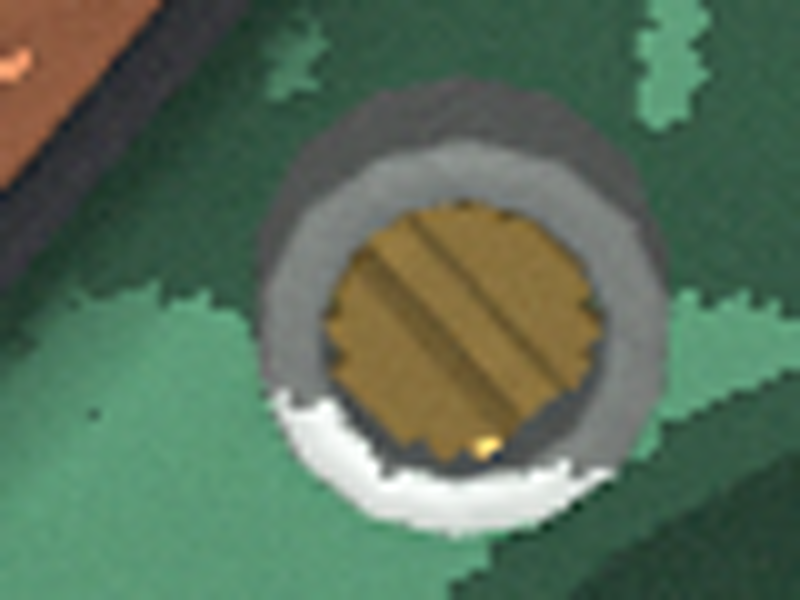

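Slot edges in the crop run (360,255)-(520,420) and (410,220)-(565,385). The rim centre is ≈ (465,337), which is pixel (326.5,237.7).

```bash
python3 - <<'E'
from h import *
import pickle
c,st=pickle.load(open("w1.pkl","rb"))
f=lambda x,y,z:unproj(c,280+x/10,204+y/10,z,st)
print("boss",f(465,338,.085).round(4),"adj",f(466,333,.081).round(4))
for a,b in(((360,255),(520,420)),((410,220),(565,385))):
    d=f(*b,.081)-f(*a,.081); print(np.degrees(np.arctan2(d[1],d[0])),np.linalg.norm(d))
m=f(463,320,.081);print(m)
# wood block driver location check, tool x yaw
Rw=R.from_quat(st["ee_rot"]).as_matrix();print(Rw.round(3), np.degrees(np.arctan2(Rw[1,0],Rw[0,0])))
E
```

```text
boss [0.5781 0.0744 0.085 ] adj [0.5788 0.0742 0.081 ]
18.86242177621606 0.01871952740326771
18.151501515191317 0.018403785575017807
[0.57776899 0.07442946 0.081     ]
[[ 0.411  0.912 -0.001]
 [ 0.912 -0.411  0.   ]
 [-0.    -0.001 -1.   ]] 65.72301743660306
```

```bash
python3 -m pendant '[{"fingers":0.05,"linear":[-0.0344,0.012,-0.001],"dr":[0,0,0]},{"fingers":0.05,"linear":[-0.0344,0.012,-0.001],"dr":[0,0,0]},{"fingers":0.05,"linear":[-0.0344,0.012,-0.001],"dr":[0,0,0]},{"fingers":0.05,"linear":[-0.0344,0.012,-0.001],"dr":[0,0,0]},{"fingers":0.05,"linear":[-0.0344,0.012,-0.001],"dr":[0,0,0]},{"fingers":0.05,"linear":[-0.0344,0.012,-0.001],"dr":[0,0,0]},{"fingers":0.05,"linear":[-0.0344,0.012,-0.001],"dr":[0,0,0]},{"fingers":0.05,"linear":[-0.0344,0.012,-0.001],"dr":[0,0,0]}]'
python3 -m pendant '[{"fingers":0.05,"linear":[0,0,0],"dr":[0,0,0]},{"fingers":0.05,"linear":[0,0,0],"dr":[0,0,0]}]'
python3 - <<'E'
from h import *
import pickle
c,st=shot("wrist"); pickle.dump((c,st),open("w2.pkl","wb"))
print(st["tool_pos"],st["joint_positions"].round(3))
u,v=proj(c,[.5496,-.2217,.117],st).astype(int); print(u,v)
cv2.imwrite("pics/w2.png",c["img"][:,:,::-1])
crop(c["img"],u-50,v-37,u+50,v+37,8,"pics/w2c.png"); print(u-50,v-37)
E
```

```text
t: 2.42
tool_pos: [0.5495, -0.2205, 0.2209]
ee_rot: [0.839, 0.545, 0.0, -0.0]
contact_force: [0.9, 1.7, -0.3]
opening: 0.0503
t: 2.58
tool_pos: [0.5496, -0.2206, 0.2206]
ee_rot: [0.84, 0.543, 0.0, -0.0]
contact_force: [0.1, 0.2, -0.9]
opening: 0.0499
[ 0.54958169 -0.22060473  0.22056931] [-0.493  0.452  1.651  0.     1.038 -1.642]
316 246
266 209
```

View pics/w2.png

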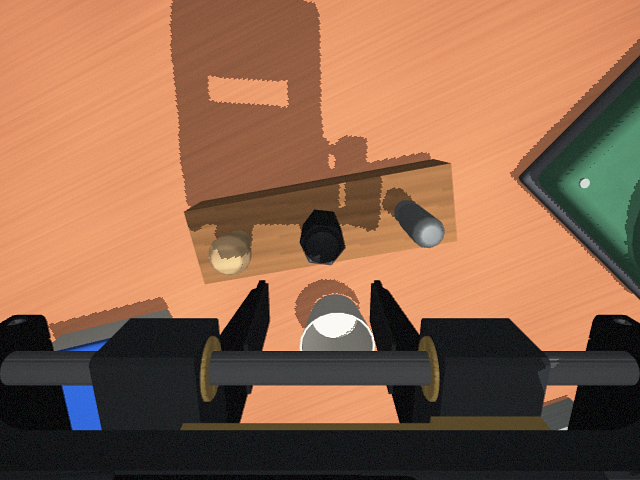

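View pics/w2c.png

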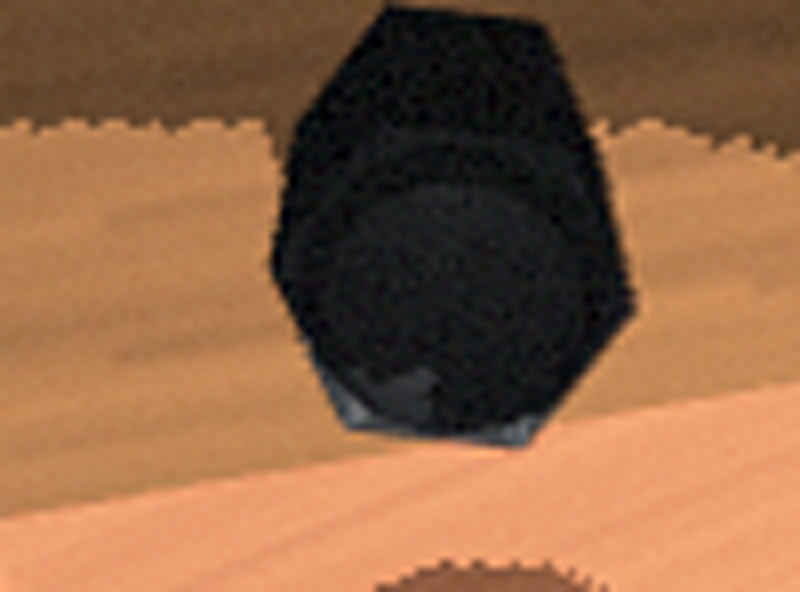

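```bash
python3 - <<'E'
from h import *
import pickle
c,st=pickle.load(open("w2.pkl","rb"))
f=lambda x,y,z:unproj(c,266+x/8,209+y/8,z,st)
A,B,C,D=[f(*p,.109) for p in((272,262),(348,428),(528,445),(635,305))]
ang=lambda d:np.degrees(np.arctan2(d[1],d[0]))
print("AD",ang(D-A),np.linalg.norm(D-A),(A+D)/2); print("AB",ang(B-A),np.linalg.norm(B-A)); print("BC",ang(C-B),np.linalg.norm(C-B)); print("CD",ang(D-C),np.linalg.norm(D-C))
P,Q=f(385,8,.052),f(545,22,.052);print("base",ang(Q-P),np.linalg.norm(Q-P))
# centre from base edge: normal offset 15mm
n=np.array([-(Q-P)[1],(Q-P)[0],0]);n/=np.linalg.norm(n); print((P+Q)/2+15e-3*n,(P+Q)/2-15e-3*n)
g=(c["img"].astype(float)*6).clip(0,255).astype("uint8")
crop(g,266,209,366,283,8,"pics/w2g.png")
E
```

```text
AD 58.75130777864654 0.03415691251810149 [ 0.552062   -0.21773695  0.109     ]
AB -1.177781665572713 0.017803571148552442
BC 60.0789670693192 0.017150662509795755
CD 120.4277113562879 0.017051280665336392
base 60.722940056672684 0.017712348371663106
[ 0.52717985 -0.20317319  0.052     ] [ 0.55334781 -0.21784419  0.052     ]
```

View pics/w2g.png

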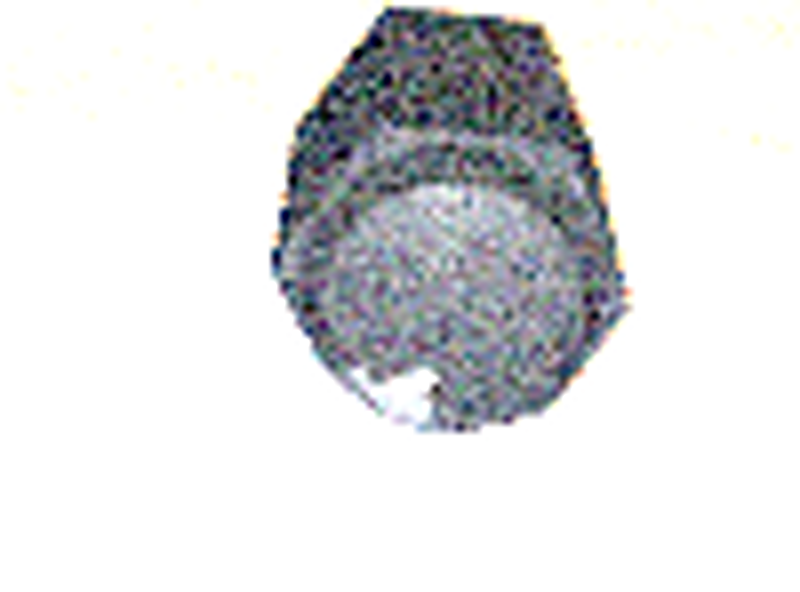

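```bash
python3 -m pendant '[{"fingers":0.05,"linear":[0,0,0],"dr":[0,0,7.14]},{"fingers":0.05,"linear":[0,0,0],"dr":[0,0,7.14]},{"fingers":0.05,"linear":[0,0,0],"dr":[0,0,7.14]},{"fingers":0.05,"linear":[0,0,0],"dr":[0,0,7.14]},{"fingers":0.05,"linear":[0,0,0],"dr":[0,0,7.14]},{"fingers":0.05,"linear":[0.002,-0.0007,0.01],"dr":[0,0,0]},{"fingers":0.05,"linear":[0,0,0],"dr":[0,0,0]}]'
python3 - <<'E'
from h import *
import pickle
c,st=shot("wrist"); pickle.dump((c,st),open("w3.pkl","wb"))
print(st["tool_pos"],st["joint_positions"].round(3),R.from_quat(st["ee_rot"]).as_matrix().round(3))
u,v=proj(c,[.551,-.219,.109],st).astype(int); print(u,v)
crop(c["img"],u-50,v-37,u+50,v+37,8,"pics/w3c.png"); print(u-50,v-37)
E
```

```text
t: 3.22
tool_pos: [0.5511, -0.2167, 0.209]
ee_rot: [0.965, 0.263, -0.001, -0.001]
contact_force: [0.4, 0.1, -0.3]
opening: 0.0503
[ 0.55112903 -0.21665161  0.20901927] [-0.486  0.465  1.664  0.     1.015 -1.019] [[ 0.861  0.508 -0.002]
 [ 0.508 -0.861  0.001]
 [-0.001 -0.002 -1.   ]]
315 251
265 214
```

View pics/w3c.png

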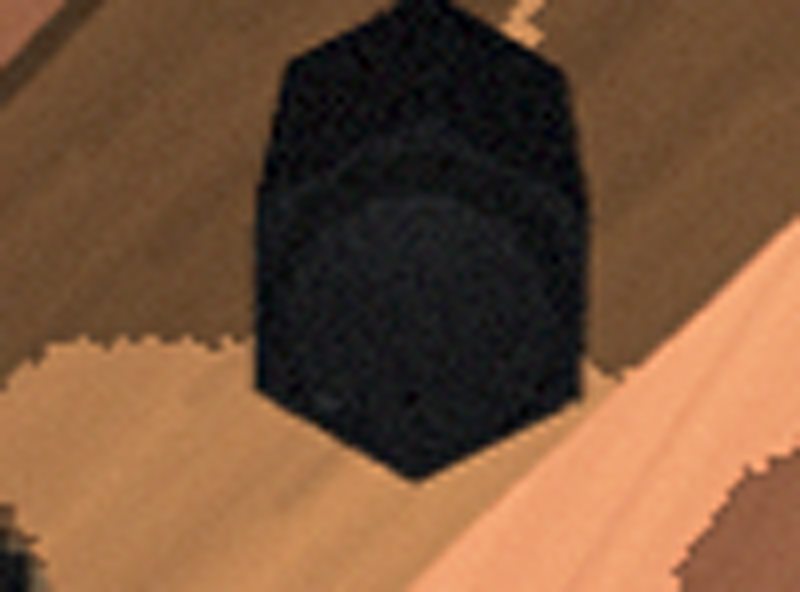

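```bash
python3 - <<'E'
from h import *
import pickle
c,st=pickle.load(open("w3.pkl","rb"))
f=lambda x,y,z:unproj(c,265+x/8,214+y/8,z,st)
p=f(419.5,296.5,.109);print(p)
L1,L2,B,R2,R1=[f(*q,.109) for q in((257,190),(257,388),(415,482),(580,400),(585,208))]
ang=lambda d:np.degrees(np.arctan2(d[1],d[0]))
for a,b in((L2,L1),(R2,R1),(B,R2),(L2,B),(L1,R2),(L2,R1)):print(ang(b-a),np.linalg.norm(b-a))
Rw=R.from_quat(st["ee_rot"]).as_matrix()
print((Rw.T@(p-st["tool_pos"])))
E
```

```text
[ 0.55203539 -0.21798642  0.109     ]
119.58065499588785 0.018632380001180504
119.92438051169492 0.01811983473398924
58.50001606716604 0.016963542179111668
-1.9439574705480183 0.016953205905555994
-3.7839346024196443 0.03508119014991786
60.463613074931686 0.034013148659453034
[0.0001854  0.00179853 0.10001595]
```

```bash
python3 -m pendant '[{"fingers":0.05,"linear":[0,0.0018,0.022],"dr":[0,0,0.5]},{"fingers":0.05,"linear":[0,0,0.022],"dr":[0,0,0]},{"fingers":0.05,"linear":[0,0,0.022],"dr":[0,0,0]},{"fingers":0.05,"linear":[0,0,0.022],"dr":[0,0,0]},{"fingers":0.05,"linear":[0,0,0.022],"dr":[0,0,0]},{"fingers":0.05,"linear":[0,0,0.022],"dr":[0,0,0]},{"fingers":0.05,"linear":[0,0,0],"dr":[0,0,0]},{"fingers":0.05,"linear":[0,0,0],"dr":[0,0,0]}]'
python3 -m pendant '[{"fingers":0.02,"linear":[0,0,0],"dr":[0,0,0]},{"fingers":0.02,"linear":[0,0,0],"dr":[0,0,0]},{"fingers":0.02,"linear":[0,0,0],"dr":[0,0,0]},{"fingers":0.02,"linear":[0,0,0],"dr":[0,0,0]},{"fingers":0.02,"linear":[0,0,0],"dr":[0,0,0]},{"fingers":0.02,"linear":[0,0,0],"dr":[0,0,0]}]' 35
python3 - <<'E'
from h import *
st=ctrl.get_state();print(st["tool_pos"],st["opening"],st["ee_rot"],st["contact_force"])
c,st=shot("wrist");cv2.imwrite("pics/w4.png",c["img"][:,:,::-1])
E
```

```text
t: 3.93
tool_pos: [0.552, -0.2198, 0.0781]
ee_rot: [0.966, 0.258, -0.001, -0.001]
contact_force: [1.1, -0.1, -0.0]
opening: 0.05
t: 4.43
tool_pos: [0.5525, -0.2205, 0.0797]
ee_rot: [0.967, 0.256, 0.001, 0.0]
contact_force: [-0.5, 0.7, 7.2]
opening: 0.03
[ 0.55253845 -0.22054587  0.07967441] 0.02996275668874085 [9.66601942e-01 2.56281267e-01 6.04951364e-04 4.82427225e-04] [-0.54200167  0.72619117  7.22818555]
```

View pics/w4.png

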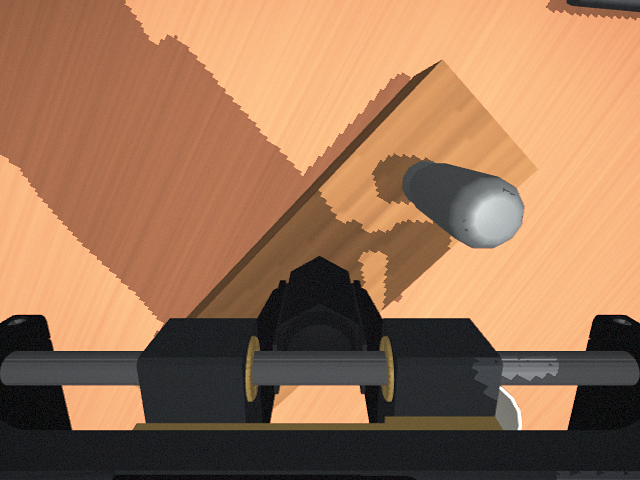

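```bash
python3 -m pendant '[{"fingers":0.02,"linear":[0,0,-0.01],"dr":[0,0,0]},{"fingers":0.02,"linear":[0,0,-0.02],"dr":[0,0,0]},{"fingers":0.02,"linear":[0,0,-0.03],"dr":[0,0,0]},{"fingers":0.02,"linear":[0,0,-0.03],"dr":[0,0,0]},{"fingers":0.02,"linear":[0,0,-0.03],"dr":[0,0,0]},{"fingers":0.02,"linear":[0,0,-0.02],"dr":[0,0,0]},{"fingers":0.02,"linear":[0,0,0],"dr":[0,0,0]},{"fingers":0.02,"linear":[0,0,0],"dr":[0,0,0]}]'
python3 - <<'E'
from h import *
import pickle
st=ctrl.get_state();print(st["tool_pos"],st["opening"],st["ee_rot"],st["contact_force"])
c,st=shot("wrist");cv2.imwrite("pics/w5.png",c["img"][:,:,::-1])
crop(c["img"],270,200,370,275,8,"pics/w5c.png"); pickle.dump((c,st),open("w5.pkl","wb"))
g=ctrl.capture("side");cv2.imwrite("pics/s5.png",g["img"][:,:,::-1])
E
```

```text
t: 5.15
tool_pos: [0.5522, -0.2204, 0.2198]
ee_rot: [0.967, 0.256, 0.001, 0.001]
contact_force: [0.7, -0.0, -1.3]
opening: 0.0296
[ 0.55218966 -0.22040899  0.21982602] 0.029593097080524062 [9.66614072e-01 2.56234387e-01 8.20707729e-04 7.07963169e-04] [ 0.70836243 -0.03018029 -1.31118476]
```

View pics/w5.png

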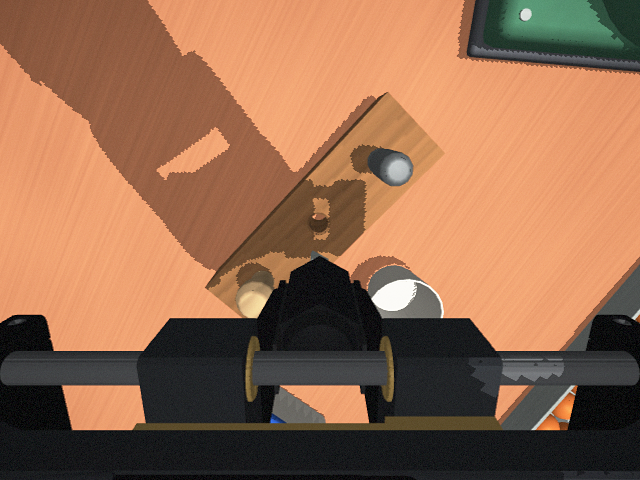

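View pics/w5c.png

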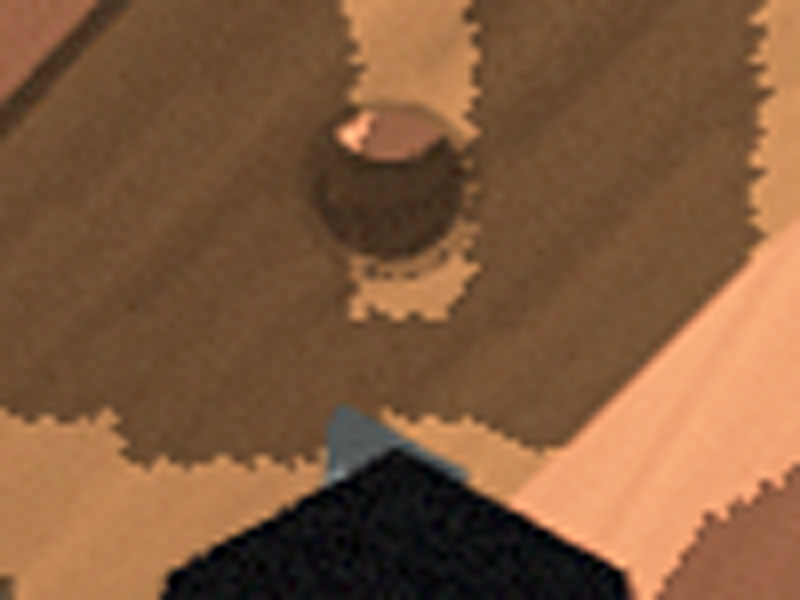

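View pics/s5.png

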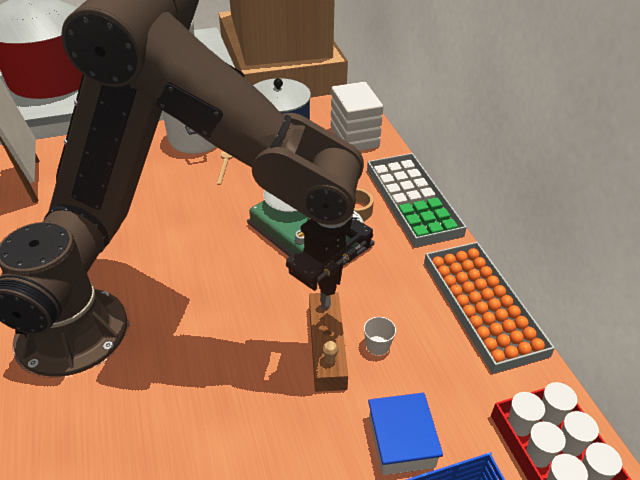

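```bash
python3 - <<'E'
from h import *
import pickle
c,st=pickle.load(open("w5.pkl","rb"))
Rw=R.from_quat(st["ee_rot"]).as_matrix()
f=lambda x,y,z:unproj(c,270+x/8,200+y/8,z,st)
t=lambda p:(Rw.T@(p-st["tool_pos"])).round(4)
zt=st["tool_pos"][2]-.0777
print("hole",f(393,183,.052), "blade corner tool",t(f(338,408,zt)))
print("edge pt",t(f(465,475,zt)))
print("handle low corner(z tip+50)",t(f(400,450,zt+.05)), "expect y = yc-.0173; L/R", t(f(165,575,zt+.05)), t(f(630,575,zt+.05)))
# pointer
from numpy import *
w=pickle.load(open("w1.pkl","rb"))
E
python3 - <<'E'
from h import *
t=cv2.imread("pics/top0.png")[:,:,::-1]
crop(t,255,198,325,263,9,"pics/dial0.png")
E
```

```text
hole [ 0.55239592 -0.21746858  0.052     ] blade corner tool [-0.0031 -0.0054  0.0777]
edge pt [0.0073 0.0004 0.0777]
handle low corner(z tip+50) [ 0.0018 -0.0186  0.0277] expect y = yc-.0173; L/R [-0.0136 -0.01    0.0277] [ 0.0169 -0.0099  0.0277]
```

View pics/dial0.png

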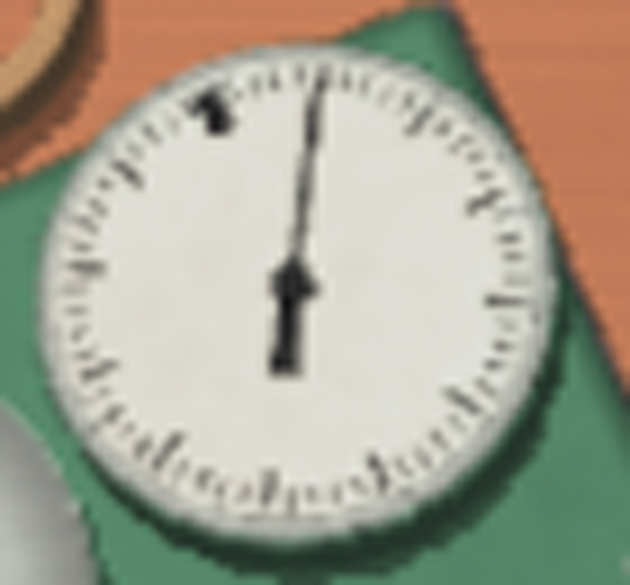

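```bash
python3 -m pendant '[{"fingers":0.02,"linear":[0,0,-0.015],"dr":[0,0,0]},{"fingers":0.02,"linear":[0.017,-0.026,-0.005],"dr":[0,0,0]},{"fingers":0.02,"linear":[0.021,-0.03,0],"dr":[0,0,0]},{"fingers":0.02,"linear":[0.021,-0.03,0],"dr":[0,0,0]},{"fingers":0.02,"linear":[0.021,-0.03,0],"dr":[0,0,0]},{"fingers":0.02,"linear":[0.021,-0.03,0],"dr":[0,0,0]},{"fingers":0.02,"linear":[0.021,-0.03,0],"dr":[0,0,0]},{"fingers":0.02,"linear":[0.021,-0.03,0],"dr":[0,0,0]}]'
python3 -m pendant '[{"fingers":0.02,"linear":[0.015,-0.021,0],"dr":[0,0,0]},{"fingers":0.02,"linear":[0.0094,-0.0144,0],"dr":[0,0,0]},{"fingers":0.02,"linear":[0,0,0],"dr":[0,0,-6.17]},{"fingers":0.02,"linear":[0,0,0],"dr":[0,0,-6.17]},{"fingers":0.02,"linear":[0,0,0.02],"dr":[0,0,-6.17]},{"fingers":0.02,"linear":[0,0,0.02],"dr":[0,0,0]},{"fingers":0.02,"linear":[0,0,0],"dr":[0,0,0]},{"fingers":0.02,"linear":[0,0,0],"dr":[0,0,0]}]'
cat > look.py <<'E'
import sys
from h import *
import pickle
n=sys.argv[1]
c,st=shot("wrist"); pickle.dump((c,st),open(n+".pkl","wb"))
q=st["ee_rot"];print("t",st["t"],st["tool_pos"].round(4),"yaw",np.degrees(2*np.arctan2(q[1],q[0])).round(2),st["contact_force"].round(2),st["torque"].round(3),st["opening"].round(4))
cv2.imwrite(f"pics/{n}.png",c["img"][:,:,::-1])
crop(c["img"],270,200,370,275,8,f"pics/{n}c.png")
E
python3 look.py w6
```

```text
t: 5.92
tool_pos: [0.5738, 0.0312, 0.2371]
ee_rot: [0.967, 0.256, -0.001, -0.0]
contact_force: [-0.6, -0.6, -1.4]
opening: 0.0299
t: 6.58
tool_pos: [0.5774, 0.0722, 0.1972]
ee_rot: [0.913, 0.408, -0.002, -0.001]
contact_force: [-0.6, 0.2, -1.2]
opening: 0.0297Traceback (most recent call last):
  File "look.py", line 6, in <module>
    q=st["ee_rot"];print("t",st["t"],st["tool_pos"].round(4),"yaw",np.degrees(2*np.arctan2(q[1],q[0])).round(2),st["contact_force"].round(2),st["torque"].round(3),st["opening"].round(4))
                                                                                                                                                                   ^^^^^^^^^^^^^^^^^^^
AttributeError: 'float' object has no attribute 'round'
```

```bash
sed -i 's/st\["opening"\].round(4)/round(st["opening"],4)/' look.py
python3 look.py w6
```

```text
t 6.6333 [0.578  0.0722 0.1983] yaw 48.15 [ 0.97  0.3  -0.98] [-0.059  0.005  0.025] 0.0299
```

View pics/w6.png

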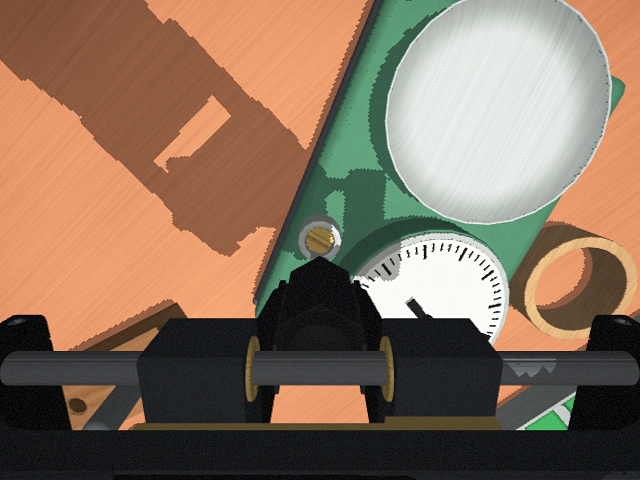

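View pics/w6c.png

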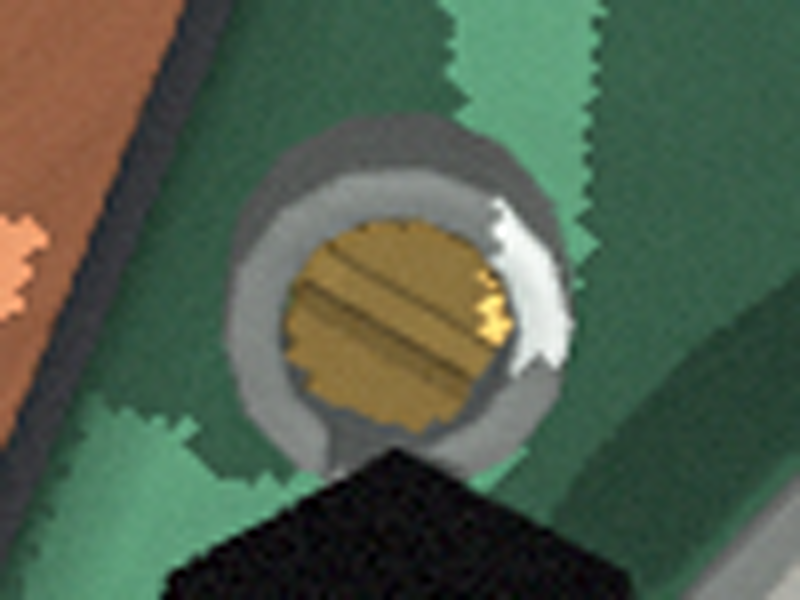

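```bash
python3 - <<'E'
from h import *
import pickle
c,st=pickle.load(open("w6.pkl","rb"))
Rw=R.from_quat(st["ee_rot"]).as_matrix()
t=lambda x,y,z:(Rw.T@(unproj(c,270+x/8,200+y/8,z,st)-st["tool_pos"]))
print("adj tool",t(399,325,.081)," boss",t(400,340,.085), "slot mid", t(399,318,.081))
for a,b in(((335,250),(490,350)),((300,283),(470,385))):
    d=t(*b,.081)-t(*a,.081);print(np.degrees(np.arctan2(d[1],d[0])))
E
```

```text
adj tool [ 0.00178722 -0.00055307  0.11728396]  boss [ 0.00187164 -0.00025057  0.1132835 ] slot mid [ 0.00178683 -0.00124514  0.1172848 ]
33.78206122860155
32.01812284763783
```

```bash
python3 -m pendant '[{"fingers":0.02,"linear":[0.0002,0.0008,0.014],"dr":[0,0,2]},{"fingers":0.02,"linear":[0,0,0.014],"dr":[0,0,0]},{"fingers":0.02,"linear":[0,0,0],"dr":[0,0,0]},{"fingers":0.02,"linear":[0,0,0],"dr":[0,0,0]}]'
python3 look.py w7
python3 - <<'E'
from h import *
c,_=shot("side"); u,v=proj(c,[.578,.074,.1]).astype(int); crop(c["img"],u-50,v-40,u+50,v+40,7,"pics/s7.png");print(u-50,v-40)
print(proj(c,[.578,.0744,.085]),proj(c,[.578,.0744,.0925]))
E
```

```text
t: 7.02
tool_pos: [0.5789, 0.0718, 0.1712]
ee_rot: [0.92, 0.392, -0.0, -0.0]
contact_force: [-0.7, 0.4, -1.5]
opening: 0.0298
t 7.0167 [0.5789 0.0718 0.1712] yaw 46.19 [-0.74  0.4  -1.53] [-0.002 -0.017 -0.016] 0.0298
251 188
[301.7369026  232.94419481] [301.69550985 230.76835991]
```

View pics/w7c.png

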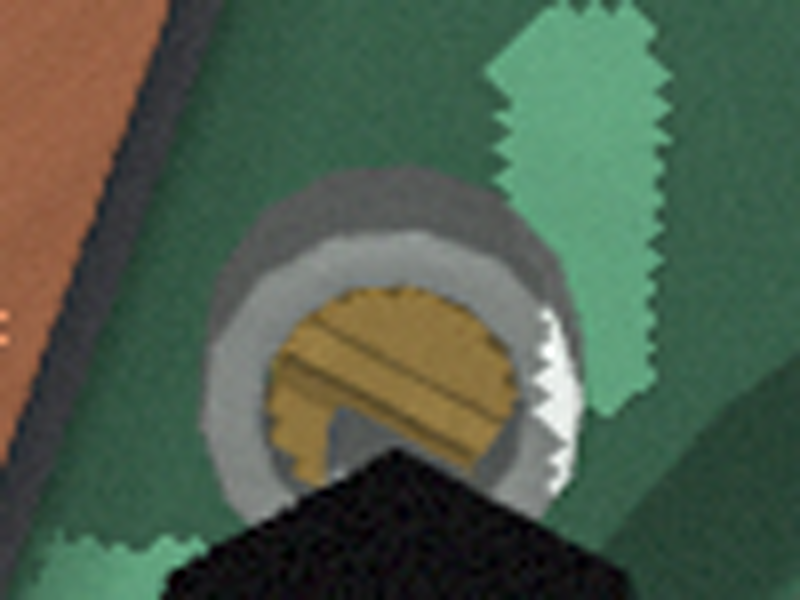

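View pics/s7.png

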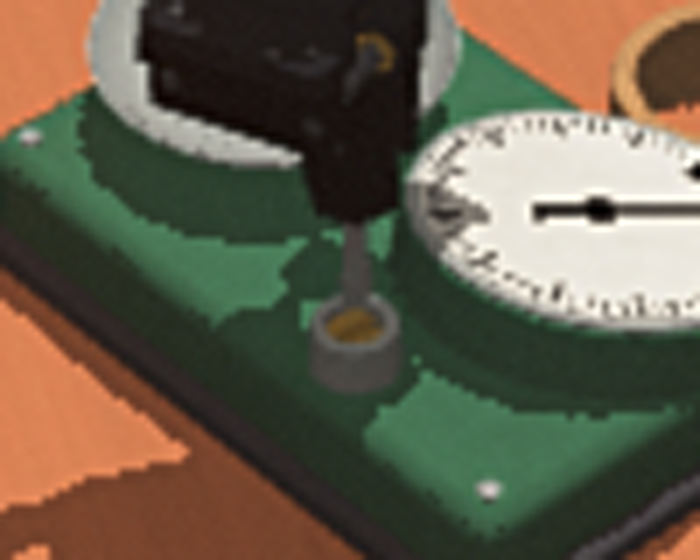

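```bash
python3 - <<'E'
from h import *
import pickle
c,st=pickle.load(open("w7.pkl","rb"))
Rw=R.from_quat(st["ee_rot"]).as_matrix()
t=lambda x,y,z:(Rw.T@(unproj(c,270+x/8,200+y/8,z,st)-st["tool_pos"]))*1000
print("top of brass",t(397,287,.081),"L",t(268,395,.081),"R",t(520,395,.081))
print("rim outer top",t(400,230,.085),t(204,410,.085),t(583,410,.085))
for a,b in(((320,320),(500,415)),((290,360),(470,460))):
    p,q=t(*a,.081),t(*b,.081);d=q-p;print(np.degrees(np.arctan2(d[1],d[0])),p,q)
z=st["tool_pos"][2]-.0777
p,q=t(338,408,z),t(465,475,z);d=q-p;print(np.degrees(np.arctan2(d[1],d[0])),p,q)
# project model: circle of brass centre guess
import itertools
E
```

```text
top of brass [  1.57386979 -11.85390845  90.16926652] L [-9.54681034 -2.19409155 90.16778532] R [12.18491583 -2.19020672 90.16829703]
rim outer top [  1.81511179 -17.89687731  86.17003482] [-14.82748075  -2.1227541   86.16765182] [17.37532601 -2.11685175 86.16841007]
28.880255437011847 [-5.01581501 -8.92467005 90.16874153] [10.47849658 -0.37831578 90.16802814]
30.28620776664587 [-7.61872322 -5.34753996 90.16822873] [ 7.91609613  3.72525975 90.16744987]
29.061549864358415 [-3.28274399 -5.01536758 77.70055622] [ 7.16985025  0.79328756 77.70006951]
```

```bash
python3 -m pendant '[{"fingers":0.02,"linear":[0,-0.0003,0.006],"dr":[0,0,0]},{"fingers":0.02,"linear":[0,0,0.005],"dr":[0,0,0]},{"fingers":0.02,"linear":[0,0,0],"dr":[0,0,0]},{"fingers":0.02,"linear":[0,0,0],"dr":[0,0,0]}]'
python3 -m pendant '[{"fingers":0.02,"linear":[0,0,0.001],"dr":[0,0,0]},{"fingers":0.02,"linear":[0,0,0.001],"dr":[0,0,0]},{"fingers":0.02,"linear":[0,0,0],"dr":[0,0,0]},{"fingers":0.02,"linear":[0,0,0],"dr":[0,0,0]}]'
python3 -m pendant '[{"fingers":0.02,"linear":[0,0,0.001],"dr":[0,0,0]},{"fingers":0.02,"linear":[0,0,0.001],"dr":[0,0,0]},{"fingers":0.02,"linear":[0,0,0],"dr":[0,0,0]},{"fingers":0.02,"linear":[0,0,0],"dr":[0,0,0]}]'
python3 look.py w8
```

```text
t: 7.45
tool_pos: [0.5784, 0.0721, 0.1594]
ee_rot: [0.92, 0.392, -0.0, -0.0]
contact_force: [-0.1, -0.2, -0.6]
opening: 0.0299
t: 7.78
tool_pos: [0.5786, 0.0721, 0.1577]
ee_rot: [0.92, 0.392, 0.0, -0.0]
contact_force: [-0.0, 0.2, -1.1]
opening: 0.0296
t: 8.12
tool_pos: [0.5785, 0.0721, 0.1556]
ee_rot: [0.92, 0.392, -0.0, -0.0]
contact_force: [-0.0, -0.6, -0.3]
opening: 0.0298
t 8.1167 [0.5785 0.0721 0.1556] yaw 46.2 [-0.01 -0.61 -0.26] [-0.07   0.012 -0.004] 0.0298
```

View pics/w8c.png

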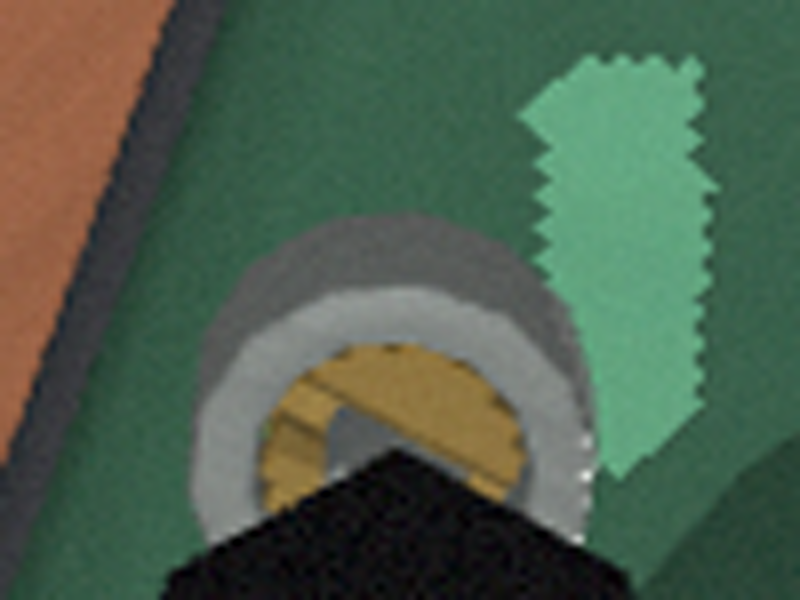

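```bash
python3 -m pendant '[{"fingers":0.02,"linear":[0,0,0.001],"dr":[0,0,0]},{"fingers":0.02,"linear":[0,0,0.001],"dr":[0,0,0]},{"fingers":0.02,"linear":[0,0,0],"dr":[0,0,0]},{"fingers":0.02,"linear":[0,0,0],"dr":[0,0,0]}]'
python3 -m pendant '[{"fingers":0.02,"linear":[0,0,0.001],"dr":[0,0,0]},{"fingers":0.02,"linear":[0,0,0],"dr":[0,0,0]},{"fingers":0.02,"linear":[0,0,0],"dr":[0,0,0]}]'
python3 look.py w9
python3 - <<'E'
from h import *
import time
F=[]
for i in range(4):
    c,st=shot("wrist");F.append(ctrl.get_state()["contact_force"])
print(np.mean(F,0),np.std(F,0))
E
```

```text
t: 8.5
tool_pos: [0.5785, 0.0721, 0.1536]
ee_rot: [0.92, 0.392, -0.0, -0.0]
contact_force: [1.2, 0.9, -1.0]
opening: 0.0297
t: 8.75
tool_pos: [0.5787, 0.0721, 0.1527]
ee_rot: [0.92, 0.392, 0.0, 0.0]
contact_force: [0.3, -0.3, -0.3]
opening: 0.0298
t 8.75 [0.5787 0.0721 0.1527] yaw 46.2 [ 0.32 -0.34 -0.3 ] [-0.064 -0.021  0.043] 0.0298
[ 0.70529335 -0.25756904 -0.36663846] [0.29430583 0.52232123 0.56808486]
```

View pics/w9c.png

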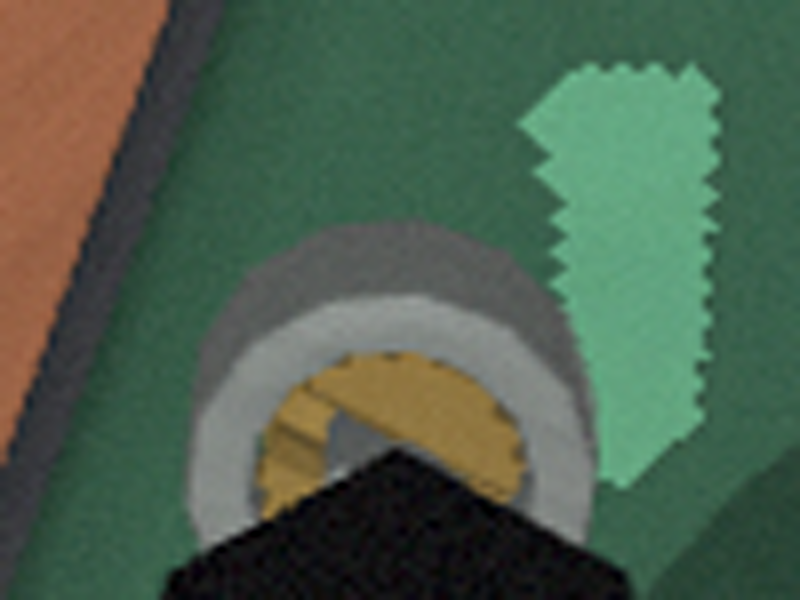

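```bash
cat > force.py <<'E'
from h import *
F=[];T=[]
for i in range(8):
    c=ctrl.capture("wrist");s=ctrl.get_state();F.append(s["contact_force"]);T.append(s["torque"])
print("t",s["t"],s["tool_pos"].round(4),"F",np.mean(F,0).round(2),"sem",(np.std(F,0)/8**.5).round(2),"T",np.mean(T,0).round(3))
E
python3 -m pendant '[{"fingers":0.02,"linear":[0,0,0.001],"dr":[0,0,0]},{"fingers":0.02,"linear":[0,0,0],"dr":[0,0,0]}]'
python3 force.py
python3 -m pendant '[{"fingers":0.02,"linear":[0,0,0.0005],"dr":[0,0,0]},{"fingers":0.02,"linear":[0,0,0],"dr":[0,0,0]}]'
python3 force.py
```

```text
t: 9.17
tool_pos: [0.5786, 0.0721, 0.1517]
ee_rot: [0.92, 0.392, 0.0, 0.0]
contact_force: [-0.5, -0.2, 2.6]
opening: 0.0296
t 9.5667 [0.5786 0.0721 0.1517] F [-0.03  0.11  2.16] sem [0.13 0.24 0.13] T [-0.017 -0.01   0.011]
t: 9.73
tool_pos: [0.5786, 0.0721, 0.1512]
ee_rot: [0.92, 0.392, 0.0, 0.0]
contact_force: [-0.8, -0.4, 3.3]
opening: 0.0294
t 10.1333 [0.5786 0.0721 0.1512] F [-0.06  0.06  3.25] sem [0.27 0.16 0.19] T [-0.019 -0.051  0.001]
```

```bash
python3 -m pendant '[{"fingers":0.02,"linear":[0,0,-0.0005],"dr":[0,0,0]},{"fingers":0.02,"linear":[-0.0001,0,0],"dr":[0,0,5]},{"fingers":0.02,"linear":[-0.0001,0,0],"dr":[0,0,5]},{"fingers":0.02,"linear":[-0.0001,0,0],"dr":[0,0,5]},{"fingers":0.02,"linear":[-0.0001,0,0],"dr":[0,0,5]},{"fingers":0.02,"linear":[0,0,0],"dr":[0,0,0]}]'
python3 force.py; python3 look.py w10
python3 - <<'E'
from h import *
c,_=shot("side"); crop(c["img"],280,180,380,255,8,"pics/s10.png")
E
```

```text
t: 10.63
tool_pos: [0.5779, 0.0713, 0.1515]
ee_rot: [0.974, 0.225, -0.001, 0.0]
contact_force: [-0.8, -4.5, 2.5]
opening: 0.03
t 11.0333 [0.5779 0.0713 0.1515] F [-1.62 -5.4   2.87] sem [0.19 0.08 0.17] T [-1.386  0.4    0.051]
t 11.0333 [0.5779 0.0713 0.1515] yaw 26.42 [-1.71 -5.58  2.81] [-1.378  0.412  0.074] 0.0301
```

View pics/s10.png

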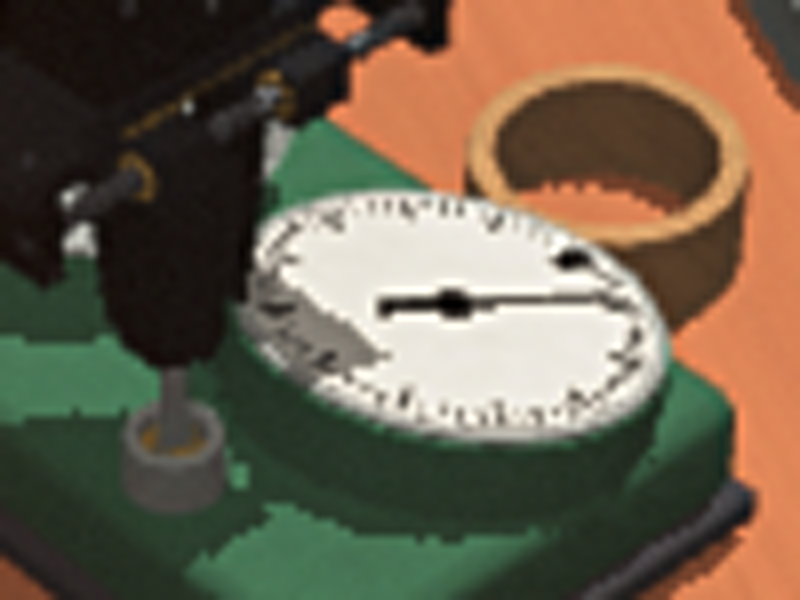

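View pics/w10c.png

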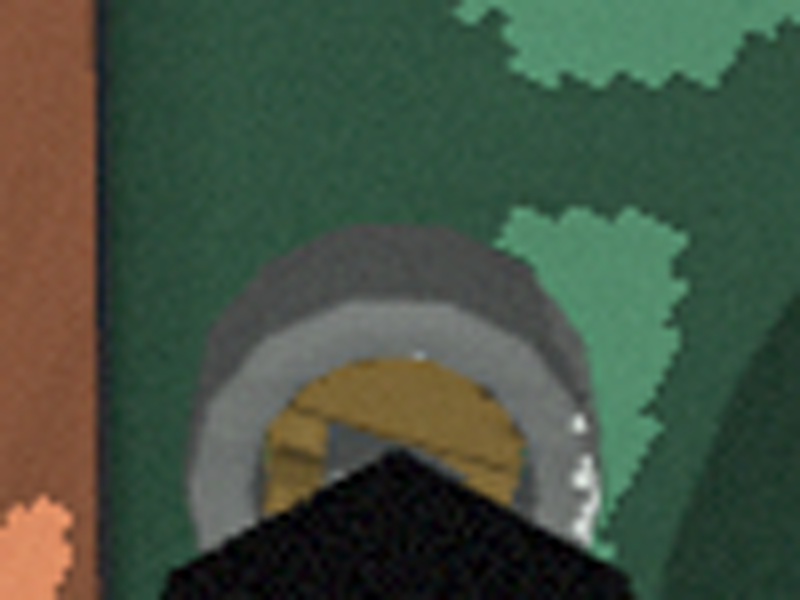

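```bash
python3 -m pendant '[{"fingers":0.02,"linear":[-0.0003,0.0005,0],"dr":[0,0,0]},{"fingers":0.02,"linear":[-0.0001,0,0],"dr":[0,0,5]},{"fingers":0.02,"linear":[-0.0001,0,0],"dr":[0,0,5]},{"fingers":0.02,"linear":[-0.0001,0,0],"dr":[0,0,5]},{"fingers":0.02,"linear":[-0.0001,0,0],"dr":[0,0,5]},{"fingers":0.02,"linear":[0,0,0],"dr":[0,0,0]}]'
python3 force.py; python3 look.py w11
```

```text
t: 11.63
tool_pos: [0.5771, 0.0708, 0.1514]
ee_rot: [0.999, 0.053, -0.001, 0.0]
contact_force: [-2.9, -3.9, 2.8]
opening: 0.0301
t 12.0333 [0.5771 0.0708 0.1514] F [-2.95 -4.38  2.69] sem [0.14 0.25 0.16] T [-1.125  0.8    0.056]
t 12.0333 [0.5771 0.0708 0.1514] yaw 6.38 [-2.81 -4.76  2.47] [-1.109  0.764  0.037] 0.03
```

View pics/w11c.png

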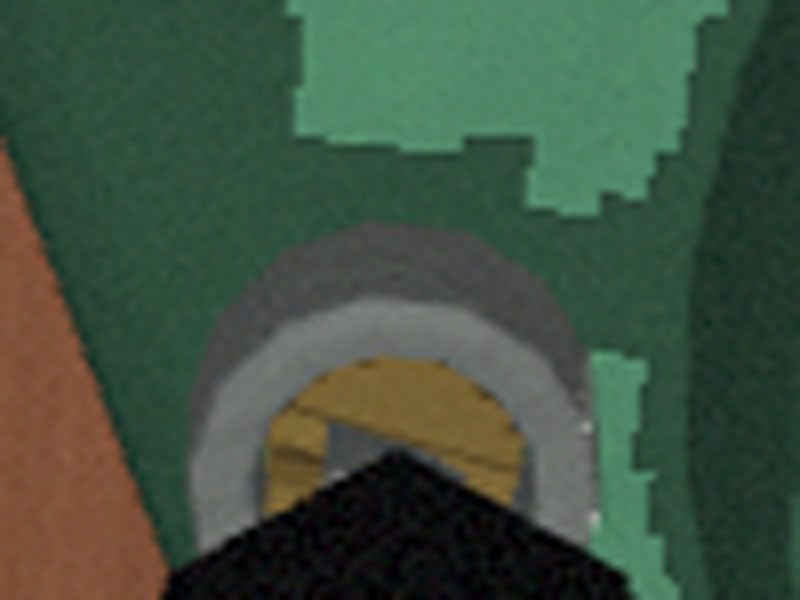

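```bash
python3 -m pendant '[{"fingers":0.02,"linear":[-0.0003,0.0006,0],"dr":[0,0,0]},{"fingers":0.02,"linear":[-0.0001,0,0],"dr":[0,0,5]},{"fingers":0.02,"linear":[-0.0001,0,0],"dr":[0,0,5]},{"fingers":0.02,"linear":[-0.0001,0,0],"dr":[0,0,5]},{"fingers":0.02,"linear":[-0.0001,0,0],"dr":[0,0,5]},{"fingers":0.02,"linear":[0,0,0],"dr":[0,0,0]}]'
python3 force.py; python3 look.py w12
python3 - <<'E'
from h import *
c,_=shot("side"); crop(c["img"],280,180,380,255,8,"pics/s12.png")
c,_=shot("top"); crop(c["img"],255,198,325,263,9,"pics/t12.png")
E
```

```text
t: 12.58
tool_pos: [0.5762, 0.0706, 0.1513]
ee_rot: [0.993, -0.121, -0.001, -0.0]
contact_force: [-5.1, -2.1, 3.5]
opening: 0.0297
t 12.9833 [0.5762 0.0706 0.1513] F [-4.96 -1.73  3.09] sem [0.19 0.22 0.22] T [-0.469  1.385  0.035]
t 12.9833 [0.5762 0.0706 0.1513] yaw -13.54 [-4.72 -1.65  2.96] [-0.504  1.418  0.048] 0.0297
```

View pics/s12.png

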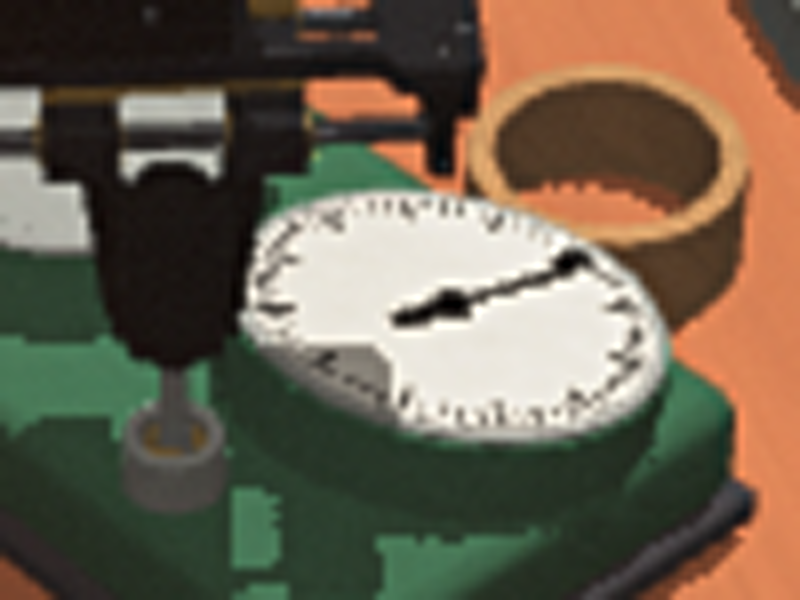

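View pics/t12.png

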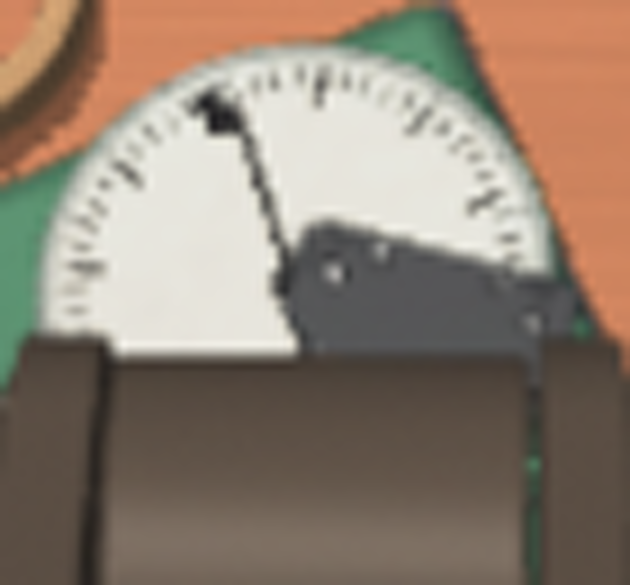

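View pics/w12.png

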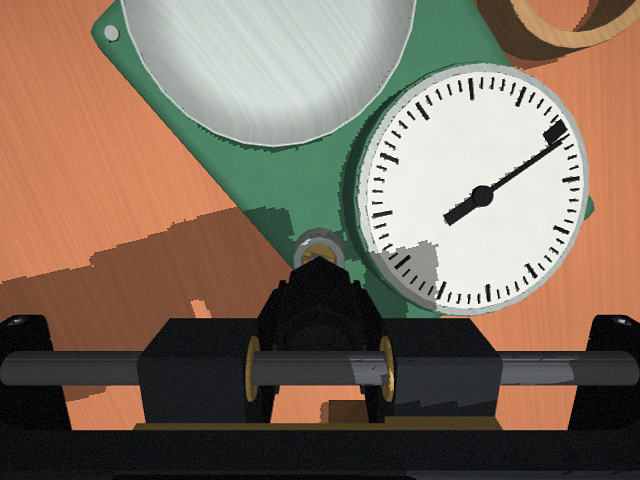

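The wrist view now shows the whole dial; the pointer is just clockwise of the bar at (554,132). I'll enlarge that.

```bash
python3 - <<'E'
from h import *
import pickle
c,st=pickle.load(open("w12.pkl","rb"))
crop(c["img"],470,100,600,210,6,"pics/w12d.png")
E
```

```text
(no output)
```

View pics/w12d.png

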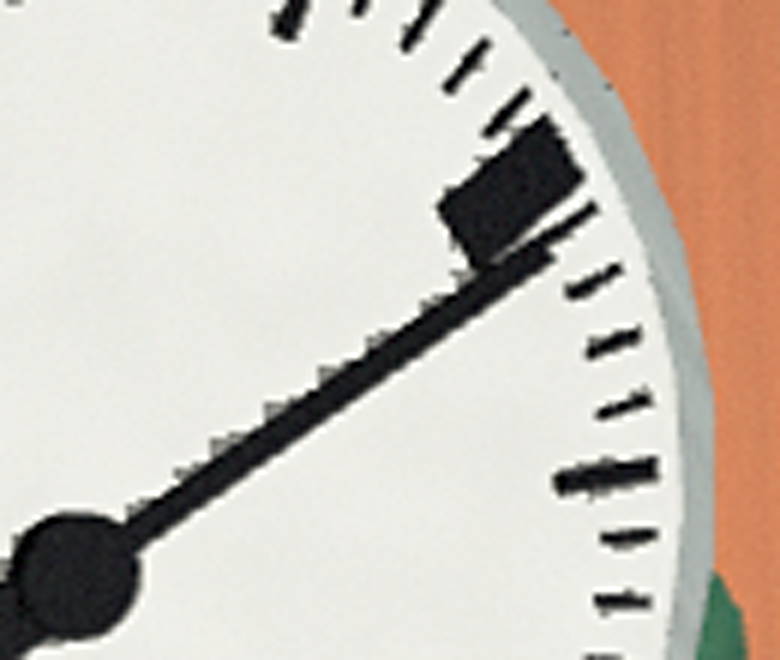

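```bash
python3 -m pendant '[{"fingers":0.02,"linear":[-0.0001,0.0001,0],"dr":[0,0,5]},{"fingers":0.02,"linear":[-0.0001,0.0001,0],"dr":[0,0,5]},{"fingers":0.02,"linear":[0,0,0],"dr":[0,0,0]},{"fingers":0.02,"linear":[0,0,0],"dr":[0,0,0]}]'
python3 force.py; python3 look.py w13
python3 - <<'E'
from h import *
import pickle
c,st=pickle.load(open("w13.pkl","rb"))
cv2.imwrite("pics/w13d.png",cv2.resize(c["img"][40:320,360:620],None,fx=2.8,fy=2.1*1.0,interpolation=3)[:,:,::-1]) if 0 else crop(c["img"],350,60,620,270,2.9,"pics/w13d.png")
crop(c["img"],430,60,570,170,5.5,"pics/w13e.png")
E
```

```text
t: 13.47
tool_pos: [0.5758, 0.0707, 0.1513]
ee_rot: [0.979, -0.204, -0.001, -0.0]
contact_force: [-5.2, -1.1, 3.2]
opening: 0.0299
t 13.8667 [0.5758 0.0706 0.1513] F [-5.77 -0.33  3.39] sem [0.16 0.19 0.16] T [-0.16   1.538  0.033]
t 13.8667 [0.5758 0.0706 0.1513] yaw -23.55 [-5.97 -0.43  3.02] [-0.128  1.558 -0.025] 0.0299
```

View pics/w13d.png

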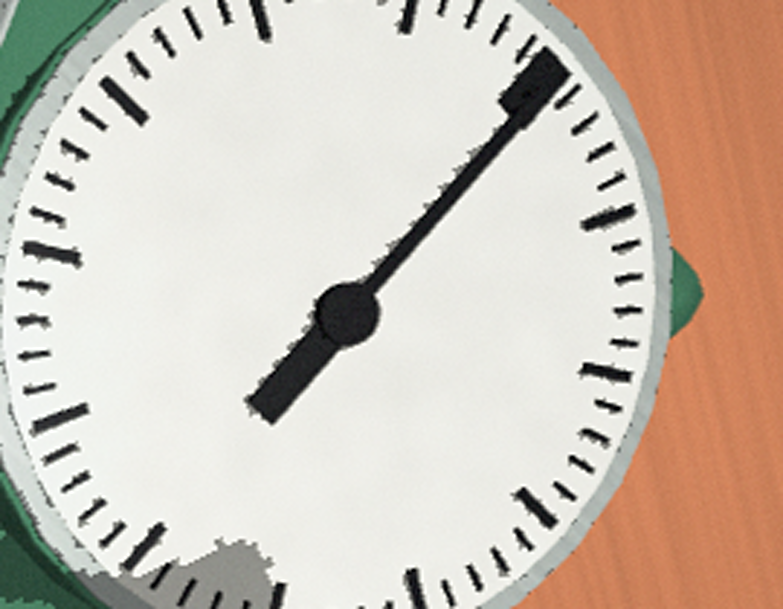

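View pics/w13e.png

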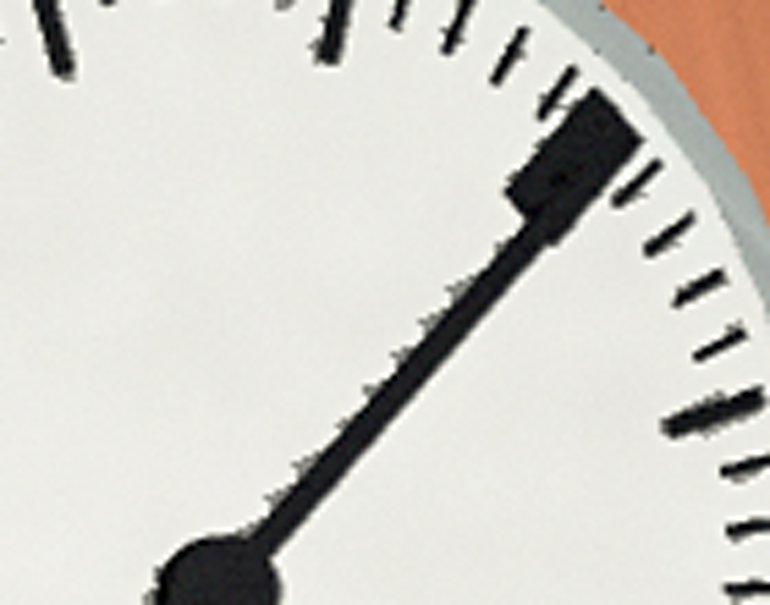

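```bash
python3 -m pendant '[{"fingers":0.02,"linear":[0.0001,0,0],"dr":[0,0,-4]},{"fingers":0.02,"linear":[0.0001,0,0],"dr":[0,0,-4]},{"fingers":0.02,"linear":[0,0,0],"dr":[0,0,0]},{"fingers":0.02,"linear":[0,0,0],"dr":[0,0,0]}]'
python3 force.py; python3 look.py w14
python3 - <<'E'
from h import *
import pickle
c,st=pickle.load(open("w14.pkl","rb"))
crop(c["img"],400,60,610,270,2.8,"pics/w14d.png")
E
```

```text
t: 14.25
tool_pos: [0.5767, 0.0705, 0.1515]
ee_rot: [0.991, -0.137, -0.001, -0.0]
contact_force: [-4.0, 0.4, 2.7]
opening: 0.0298
t 14.65 [0.5769 0.0703 0.1516] F [-4.46  0.39  2.62] sem [0.25 0.15 0.14] T [0.021 1.246 0.025]
t 14.65 [0.5769 0.0703 0.1516] yaw -15.81 [-4.03  0.66  2.57] [-0.045  1.27   0.058] 0.0299
```

View pics/w14d.png

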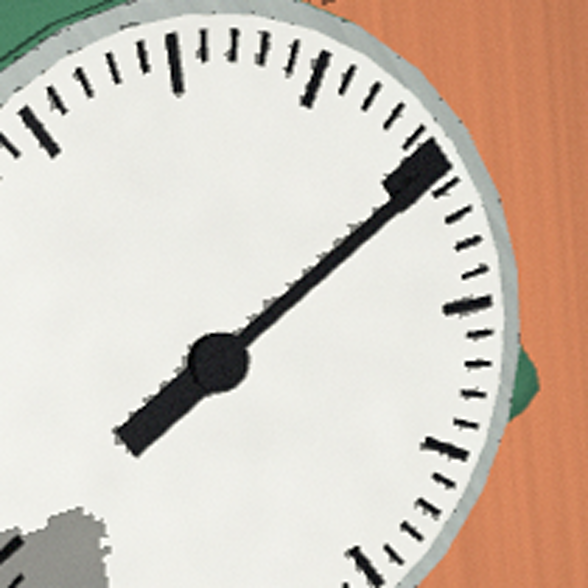

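View pics/w14c.png

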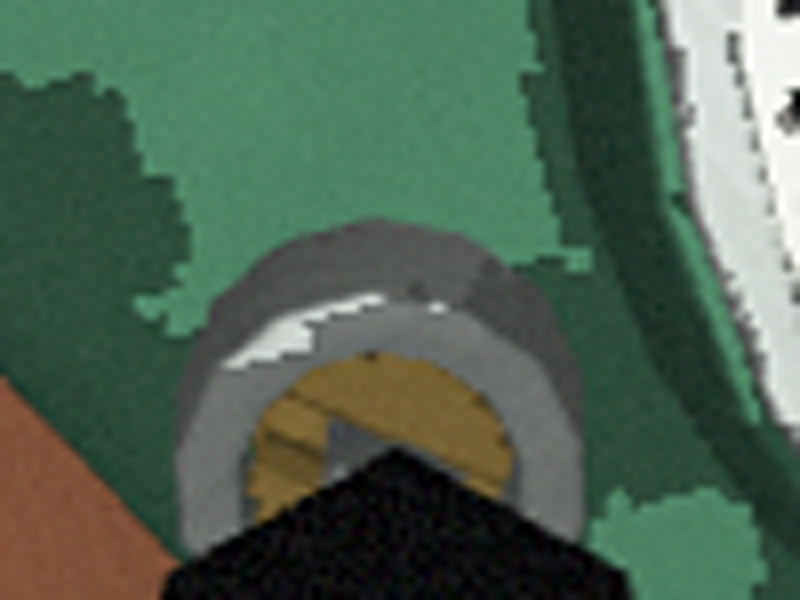

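```bash
python3 -m pendant '[{"fingers":0.02,"linear":[-0.0008,0.0002,0],"dr":[0,0,0]},{"fingers":0.02,"linear":[0,0,0],"dr":[0,0,0]}]'
python3 force.py
python3 -m pendant '[{"fingers":0.02,"linear":[-0.0004,0.0001,0],"dr":[0,0,0]},{"fingers":0.02,"linear":[0,0,0],"dr":[0,0,0]}]'
python3 force.py
```

```text
t: 14.87
tool_pos: [0.5767, 0.0703, 0.1518]
ee_rot: [0.991, -0.137, 0.001, -0.0]
contact_force: [-1.8, -0.5, 1.3]
opening: 0.0297
t 15.2667 [0.5767 0.0703 0.1518] F [-1.24 -0.13  2.11] sem [0.21 0.13 0.17] T [-0.026  0.396  0.016]
t: 15.43
tool_pos: [0.5764, 0.0703, 0.1519]
ee_rot: [0.991, -0.137, 0.001, -0.0]
contact_force: [1.1, 0.8, 1.7]
opening: 0.0298
t 15.8333 [0.5761 0.0703 0.1517] F [2.25 0.05 1.73] sem [0.18 0.13 0.16] T [-0.132 -0.395 -0.006]
```

```bash
python3 -m pendant '[{"fingers":0.02,"linear":[0.0002,0,0],"dr":[0,0,0]},{"fingers":0.02,"linear":[0,0,-0.003],"dr":[0,0,0]},{"fingers":0.02,"linear":[0,0,-0.004],"dr":[0,0,0]},{"fingers":0.02,"linear":[0,0,-0.01],"dr":[0,0,0]},{"fingers":0.02,"linear":[0,0,-0.02],"dr":[0,0,0]},{"fingers":0.02,"linear":[0,0,-0.02],"dr":[0,0,0]},{"fingers":0.02,"linear":[0,0,0],"dr":[0,0,0]},{"fingers":0.02,"linear":[0,0,0],"dr":[0,0,0]}]'
python3 look.py w15
python3 - <<'E'
from h import *
import pickle
c,st=pickle.load(open("w15.pkl","rb"))
crop(c["img"],400,60,620,270,2.7,"pics/w15d.png")
c,_=shot("side"); crop(c["img"],280,180,380,255,8,"pics/s15.png")
E
```

```text
t: 16.5
tool_pos: [0.5762, 0.0703, 0.2097]
ee_rot: [0.991, -0.137, 0.001, -0.0]
contact_force: [-0.0, 1.2, -1.7]
opening: 0.03
t 16.5 [0.5762 0.0703 0.2097] yaw -15.8 [-0.03  1.2  -1.65] [-0.094  0.078 -0.053] 0.03
```

View pics/w15.png

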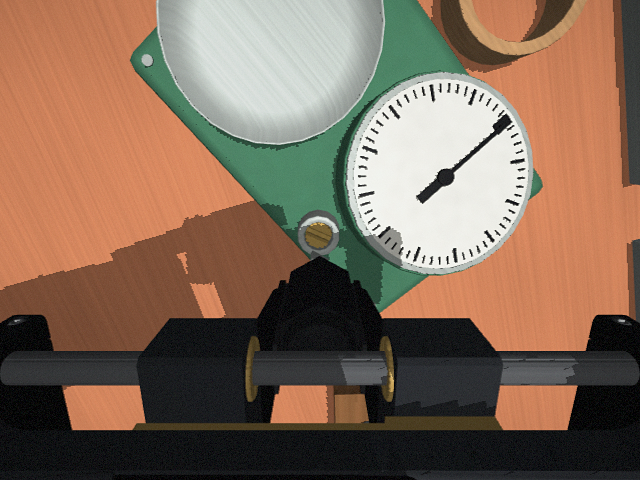

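View pics/w15c.png

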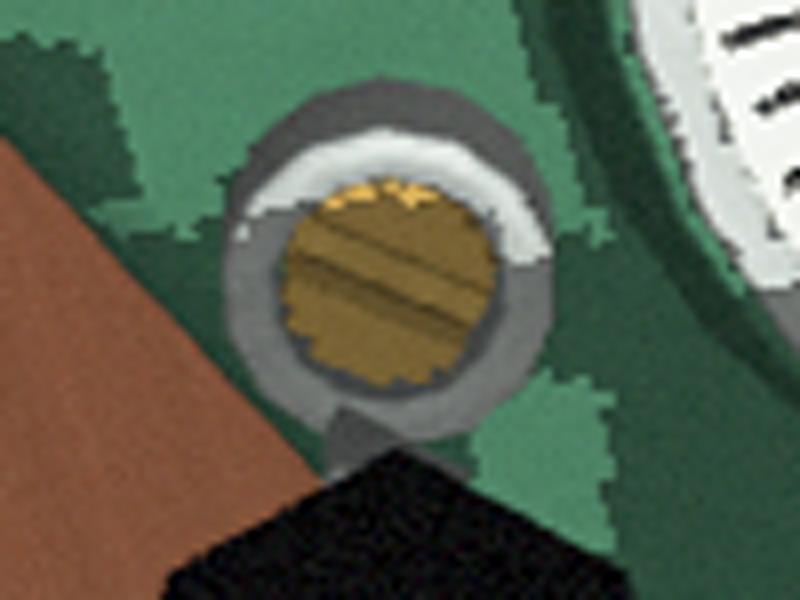

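View pics/s15.png

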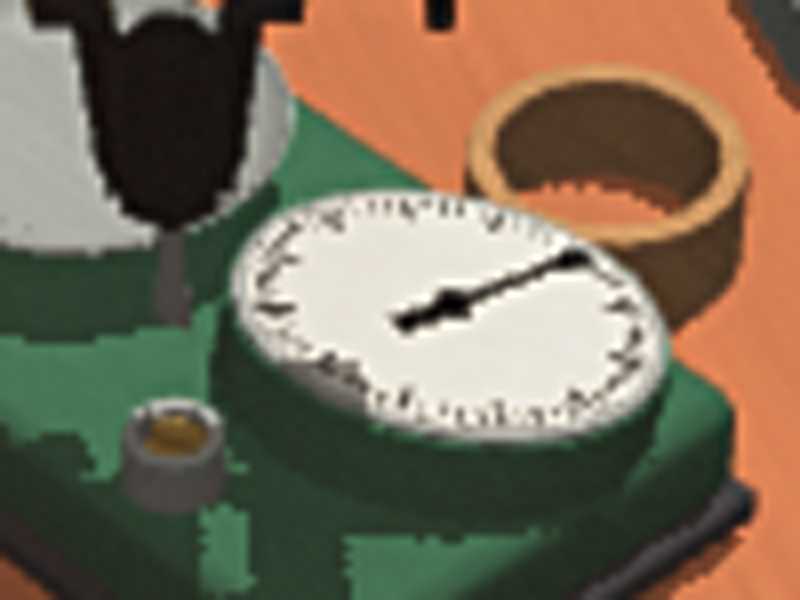

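```bash
python3 - <<'E'
from h import *
import pickle
c,st=pickle.load(open("w15.pkl","rb"))
crop(c["img"],410,95,535,205,6.3,"pics/w15e.png")
# dark blobs on the dial
g=cv2.cvtColor(c["img"],cv2.COLOR_RGB2GRAY)
m=np.zeros_like(g);cv2.ellipse(m,(439,174),(86,93),0,0,360,255,-1)
b=((g<110)&(m>0)).astype("uint8")
n,l,s,ce=cv2.connectedComponentsWithStats(b)
for i in range(1,n):
    if s[i,4]>25: print(s[i],ce[i].round(2))
E
```

```text
[430  85   5  16  46] [431.85  92.33]
[469  89   8  16  48] [472.08  96.88]
[389 105  11  14  45] [393.82 111.53]
[416 114  95  90 930] [459.77 162.98]
[362 146  15   8  51] [369.35 149.24]
[511 159  13   5  43] [516.93 160.86]
[359 191  15   6  42] [366.   193.74]
[505 199  14   7  41] [511.85 202.02]
[378 226  13  13  51] [383.76 232.22]
[485 230   9  12  39] [488.92 235.79]
[413 247   7  14  36] [416.22 253.67]
[453 248   4  14  40] [454.58 254.68]
```

View pics/w15e.png

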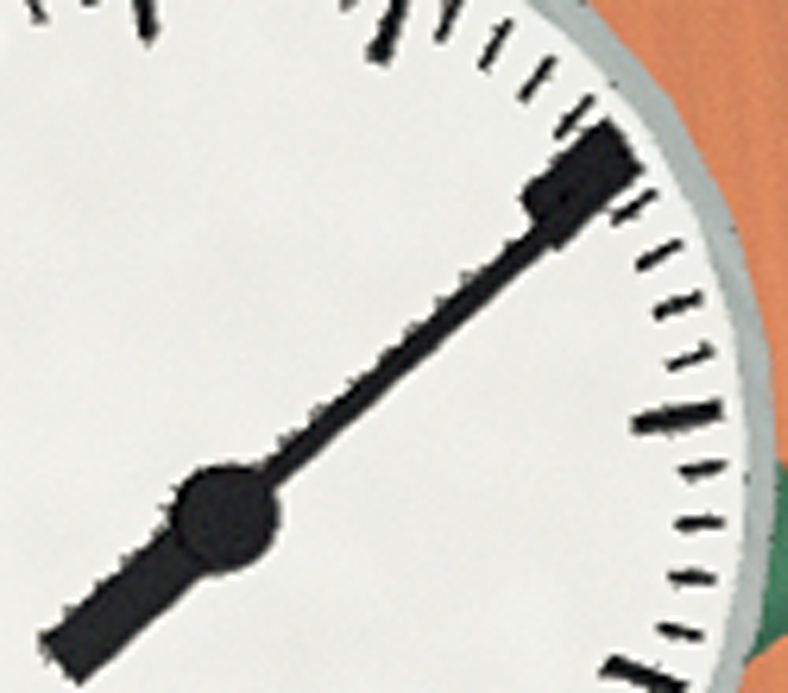

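```bash
python3 - <<'E'
import numpy as np, cv2
im=np.array([(516.93,160.86),(511.85,202.02),(488.92,235.79),(454.58,254.68),(416.22,253.67),(383.76,232.22),(366,193.74),(369.35,149.24),(393.82,111.53),(431.85,92.33),(472.08,96.88)])
k=np.radians(30*np.arange(1,12)); pl=np.c_[np.cos(k),np.sin(k)]
H,_=cv2.findHomography(im,pl)
T=lambda p:cv2.perspectiveTransform(np.array(p,float).reshape(-1,1,2),H)[:,0]
r=T(im)-pl; print(np.abs(r).max())
q=T([(410+x/6.3,95+y/6.3) for x,y in((62,660),(225,517),(400,358),(540,233),(585,183))])
print(q)
print("bar deg",np.degrees(np.arctan2(q[4,1],q[4,0])))
for a,b in((0,3),(1,3),(1,2),(0,2)):
    d=q[b]-q[a];print(np.degrees(np.arctan2(d[1],d[0])))
E
```

```text
0.003294972603533808
[[-0.40703953  0.00969784]
 [ 0.01783705  0.01978635]
 [ 0.48317957  0.02241666]
 [ 0.85480662  0.02786204]
 [ 0.9858192   0.01474448]]
bar deg 0.8568846851113519
0.8247125233822701
0.5528142076210972
0.32385573134918366
0.8185457297115345
```

```bash
python3 -m pendant '[{"fingers":0.02,"linear":[0,0,-0.015],"dr":[0,0,-6.5]},{"fingers":0.02,"linear":[0,0,-0.015],"dr":[0,0,-6.5]},{"fingers":0.02,"linear":[0,0,0],"dr":[0,0,-6.5]},{"fingers":0.02,"linear":[0,0,0],"dr":[0,0,-6.5]},{"fingers":0.02,"linear":[0,0,0],"dr":[0,0,-6.5]},{"fingers":0.02,"linear":[0,0,0],"dr":[0,0,-6.5]},{"fingers":0.02,"linear":[0,0,0],"dr":[0,0,-6.5]},{"fingers":0.02,"linear":[0,0,0],"dr":[0,0,0]}]'
python3 -m pendant '[{"fingers":0.02,"linear":[-0.0206,0.0301,0],"dr":[0,0,0]},{"fingers":0.02,"linear":[-0.0206,0.0301,0],"dr":[0,0,0]},{"fingers":0.02,"linear":[-0.0206,0.0301,0],"dr":[0,0,0]},{"fingers":0.02,"linear":[-0.0206,0.0301,0],"dr":[0,0,0]},{"fingers":0.02,"linear":[-0.0206,0.0301,0],"dr":[0,0,0]},{"fingers":0.02,"linear":[-0.0206,0.0301,0],"dr":[0,0,0]},{"fingers":0.02,"linear":[-0.0206,0.0301,0],"dr":[0,0,0]},{"fingers":0.02,"linear":[-0.0205,0.0302,0],"dr":[0,0,0]}]'
python3 -m pendant '[{"fingers":0.02,"linear":[0,0,0.015],"dr":[0,0,0]},{"fingers":0.02,"linear":[0,0,0.015],"dr":[0,0,0]},{"fingers":0.02,"linear":[0,0,0],"dr":[0,0,0]},{"fingers":0.02,"linear":[0,0,0],"dr":[0,0,0]}]'
python3 look.py w16
```

```text
t: 17.27
tool_pos: [0.5757, 0.0702, 0.2375]
ee_rot: [0.966, 0.259, -0.001, -0.0]
contact_force: [0.1, 0.5, -1.1]
opening: 0.0296
t: 17.93
tool_pos: [0.5517, -0.2223, 0.2379]
ee_rot: [0.967, 0.254, -0.0, -0.001]
contact_force: [0.8, 0.6, -1.4]
opening: 0.0298
t: 18.27
tool_pos: [0.552, -0.2204, 0.2077]
ee_rot: [0.967, 0.255, -0.001, -0.001]
contact_force: [-0.1, 0.2, -1.6]
opening: 0.0299
t 18.2667 [ 0.552  -0.2204  0.2077] yaw 29.54 [-0.15  0.25 -1.6 ] [-0.051 -0.015  0.015] 0.0299
```

View pics/w16c.png

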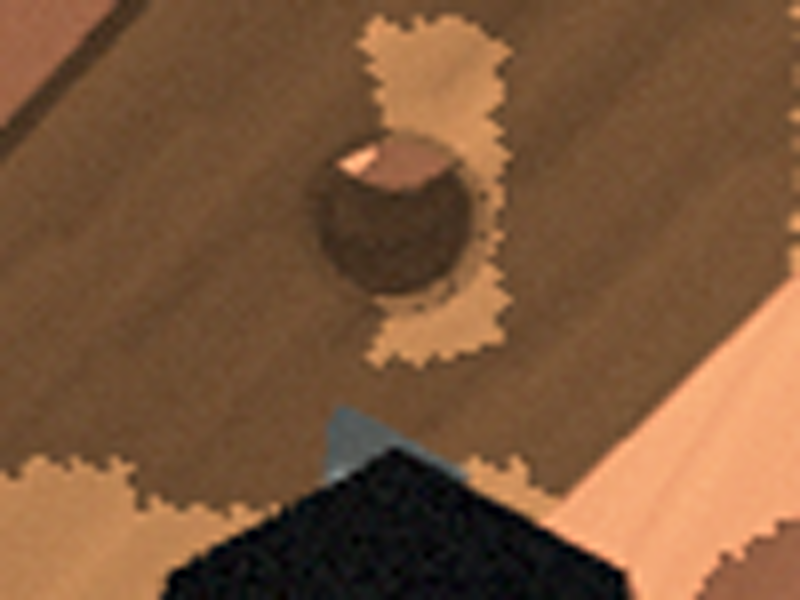

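```bash
python3 - <<'E'
from h import *
import pickle
c,st=pickle.load(open("w16.pkl","rb"))
Rw=R.from_quat(st["ee_rot"]).as_matrix()
t=lambda x,y,z:(Rw.T@(unproj(c,270+x/8,200+y/8,z,st)-st["tool_pos"]))*1000
print(t(396,215,.052),t(315,215,.052),t(478,215,.052),t(396,132,.052),t(396,300,.052))
E
```

```text
[  1.74655724  -2.13311814 155.74121791] [ -6.93652692  -2.13127046 155.75188355] [ 10.53658608  -2.13498857 155.73042092] [  1.74413894 -11.21933179 155.76090698] [  1.74907463   7.32543456 155.72072202]
```

```bash
python3 -m pendant '[{"fingers":0.02,"linear":[0.0001,-0.0003,0.02],"dr":[0,0,0]},{"fingers":0.02,"linear":[0,0,0.025],"dr":[0,0,0]},{"fingers":0.02,"linear":[0,0,0.015],"dr":[0,0,0]},{"fingers":0.02,"linear":[0,0,0.005],"dr":[0,0,0]},{"fingers":0.02,"linear":[0,0,0],"dr":[0,0,0]},{"fingers":0.02,"linear":[0,0,0],"dr":[0,0,0]}]'
python3 look.py w17
```

```text
t: 18.82
tool_pos: [0.5529, -0.2202, 0.1447]
ee_rot: [0.967, 0.256, 0.0, 0.0]
contact_force: [0.9, -0.0, -0.6]
opening: 0.0299
t 18.8167 [ 0.5529 -0.2202  0.1447] yaw 29.7 [ 0.95 -0.   -0.63] [-0.044  0.023 -0.005] 0.0299
```

View pics/w17c.png

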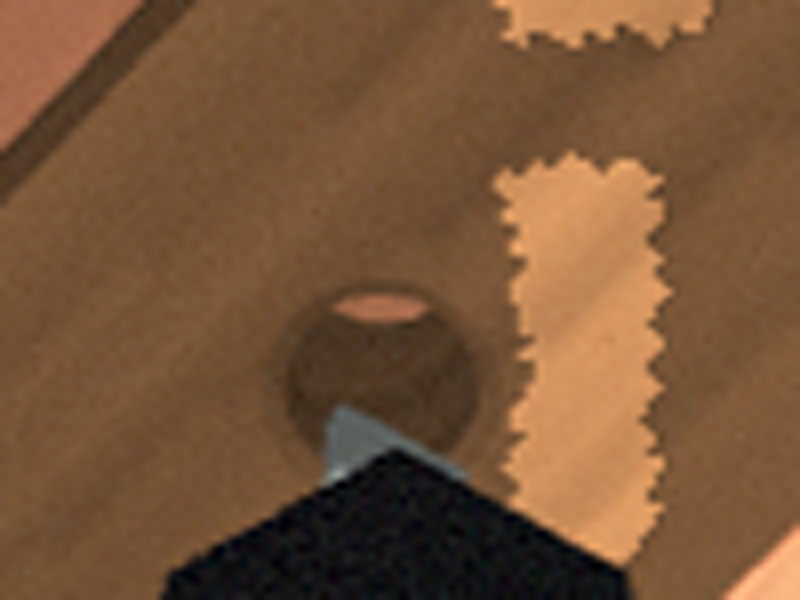

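```bash
python3 - <<'E'
from h import *
import pickle
c,st=pickle.load(open("w17.pkl","rb"))
Rw=R.from_quat(st["ee_rot"]).as_matrix()
t=lambda x,y,z:(Rw.T@(unproj(c,270+x/8,200+y/8,z,st)-st["tool_pos"]))*1000
print(t(286,385,.052),t(477,385,.052),t(381,285,.052))
E
python3 force.py
```

```text
[-7.90893844 -2.72789412 92.6662922 ] [ 8.71132278 -2.72182786 92.67813903] [  0.36781175 -11.7523779   92.66335604]
t 19.2667 [ 0.5524 -0.2203  0.1439] F [-0.05 -0.17 -0.88] sem [0.16 0.24 0.21] T [-0.058  0.022 -0.002]
```

```bash
python3 -m pendant '[{"fingers":0.02,"linear":[-0.0005,-0.001,0],"dr":[0,0,0]},{"fingers":0.02,"linear":[0,0,0.007],"dr":[0,0,0]},{"fingers":0.02,"linear":[0,0,0],"dr":[0,0,0]},{"fingers":0.02,"linear":[0,0,0],"dr":[0,0,0]},{"fingers":0.02,"linear":[0,0,0],"dr":[0,0,0]}]'
python3 look.py w18;python3 - <<'E'
from h import *
c,_=shot("side"); crop(c["img"],290,250,370,330,7,"pics/s18.png")
E
```

```text
t: 19.68
tool_pos: [0.5513, -0.2197, 0.1364]
ee_rot: [0.967, 0.256, -0.0, -0.0]
contact_force: [0.1, 0.2, -0.7]
opening: 0.0297
t 19.6833 [ 0.5513 -0.2197  0.1364] yaw 29.7 [ 0.14  0.16 -0.72] [-0.045  0.069 -0.016] 0.0297
```

View pics/w18c.png

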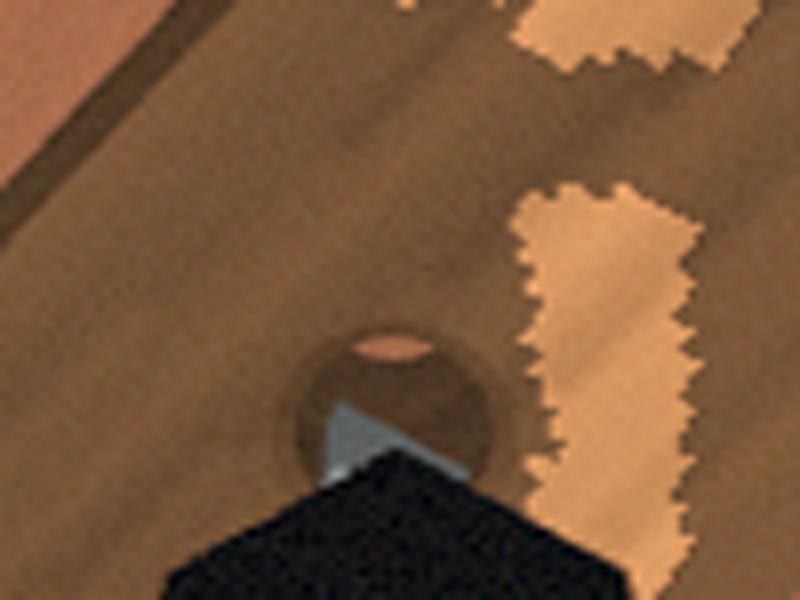

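View pics/s18.png

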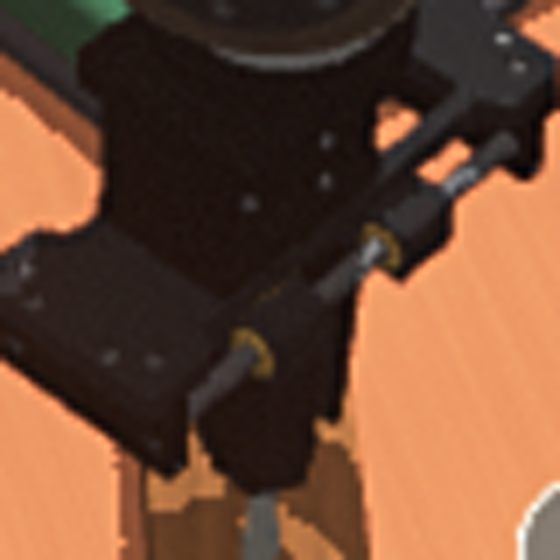

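```bash
python3 -m pendant '[{"fingers":0.02,"linear":[0,0,0.006],"dr":[0,0,0]},{"fingers":0.02,"linear":[0,0,0.006],"dr":[0,0,0]},{"fingers":0.02,"linear":[0,0,0],"dr":[0,0,0]},{"fingers":0.02,"linear":[0,0,0],"dr":[0,0,0]}]'
python3 -m pendant '[{"fingers":0.02,"linear":[0,0,0.012],"dr":[0,0,0]},{"fingers":0.02,"linear":[0,0,0.012],"dr":[0,0,0]},{"fingers":0.02,"linear":[0,0,0.01],"dr":[0,0,0]},{"fingers":0.02,"linear":[0,0,0],"dr":[0,0,0]},{"fingers":0.02,"linear":[0,0,0],"dr":[0,0,0]}]'
python3 force.py
```

```text
t: 20.12
tool_pos: [0.5511, -0.2196, 0.124]
ee_rot: [0.967, 0.256, -0.0, -0.0]
contact_force: [-0.1, -0.5, -0.5]
opening: 0.0299
t: 20.53
tool_pos: [0.5513, -0.2196, 0.0903]
ee_rot: [0.967, 0.256, -0.0, -0.0]
contact_force: [0.4, 0.6, 0.4]
opening: 0.03
t 20.9333 [ 0.5515 -0.2197  0.0909] F [-0.14 -0.11 -0.94] sem [0.2  0.11 0.11] T [-0.053  0.017  0.01 ]
```

```bash
python3 -m pendant '[{"fingers":0.02,"linear":[0,0,0.005],"dr":[0,0,0]},{"fingers":0.02,"linear":[0,0,0.004],"dr":[0,0,0]},{"fingers":0.02,"linear":[0,0,0],"dr":[0,0,0]},{"fingers":0.02,"linear":[0,0,0],"dr":[0,0,0]}]'
python3 -m pendant '[{"fingers":0.02,"linear":[0,0,0.001],"dr":[0,0,0]},{"fingers":0.02,"linear":[0,0,0],"dr":[0,0,0]},{"fingers":0.02,"linear":[0,0,0],"dr":[0,0,0]}]'
python3 -m pendant '[{"fingers":0.02,"linear":[0,0,0.001],"dr":[0,0,0]},{"fingers":0.02,"linear":[0,0,0],"dr":[0,0,0]},{"fingers":0.02,"linear":[0,0,0],"dr":[0,0,0]}]'
python3 force.py
```

```text
t: 21.27
tool_pos: [0.5512, -0.2196, 0.0812]
ee_rot: [0.967, 0.256, -0.0, -0.0]
contact_force: [0.3, -0.4, -0.9]
opening: 0.0298
t: 21.52
tool_pos: [0.5514, -0.2197, 0.0806]
ee_rot: [0.967, 0.256, 0.0, -0.0]
contact_force: [-0.0, 0.0, -1.6]
opening: 0.0301
t: 21.77
tool_pos: [0.5515, -0.2197, 0.0797]
ee_rot: [0.967, 0.256, 0.0, 0.0]
contact_force: [0.6, 0.1, 0.6]
opening: 0.0298
t 22.1667 [ 0.5515 -0.2197  0.0797] F [ 0.42 -0.07  0.8 ] sem [0.18 0.11 0.19] T [-0.059 -0.033 -0.003]
```

Touching the block top at the same height at which I picked it up. Releasing gently and retreating.

```bash
python3 -m pendant '[{"fingers":0.034,"linear":[0,0,0.0003],"dr":[0,0,0]},{"fingers":0.04,"linear":[0,0,0],"dr":[0,0,0]},{"fingers":0.05,"linear":[0,0,0],"dr":[0,0,0]},{"fingers":0.05,"linear":[0,0,0],"dr":[0,0,0]},{"fingers":0.05,"linear":[0,0,0],"dr":[0,0,0]},{"fingers":0.05,"linear":[0,0,0],"dr":[0,0,0]}]'
python3 -m pendant '[{"fingers":0.05,"linear":[0,0,-0.005],"dr":[0,0,0]},{"fingers":0.05,"linear":[0,0,-0.015],"dr":[0,0,0]},{"fingers":0.05,"linear":[0,0,-0.03],"dr":[0,0,0]},{"fingers":0.05,"linear":[0,0,-0.03],"dr":[0,0,0]},{"fingers":0.05,"linear":[0,0,-0.03],"dr":[0,0,0]},{"fingers":0.05,"linear":[0,0,-0.03],"dr":[0,0,0]},{"fingers":0.05,"linear":[0,0,0],"dr":[0,0,0]},{"fingers":0.05,"linear":[0,0,0],"dr":[0,0,0]}]'
python3 look.py w20; python3 - <<'E'
from h import *
for n in("side","top"):
    c,_=shot(n); cv2.imwrite(f"pics/{n}20.png",c["img"][:,:,::-1])
E
```

```text
t: 22.67
tool_pos: [0.5514, -0.2196, 0.0793]
ee_rot: [0.967, 0.256, 0.0, -0.0]
contact_force: [-0.1, -0.4, 0.0]
opening: 0.0499
t: 23.33
tool_pos: [0.5517, -0.2198, 0.2212]
ee_rot: [0.967, 0.256, 0.001, 0.001]
contact_force: [0.5, 0.1, 0.0]
opening: 0.0499
t 23.3333 [ 0.5517 -0.2198  0.2212] yaw 29.7 [0.47 0.06 0.05] [-0.047  0.012  0.012] 0.0499
```

View pics/w20.png

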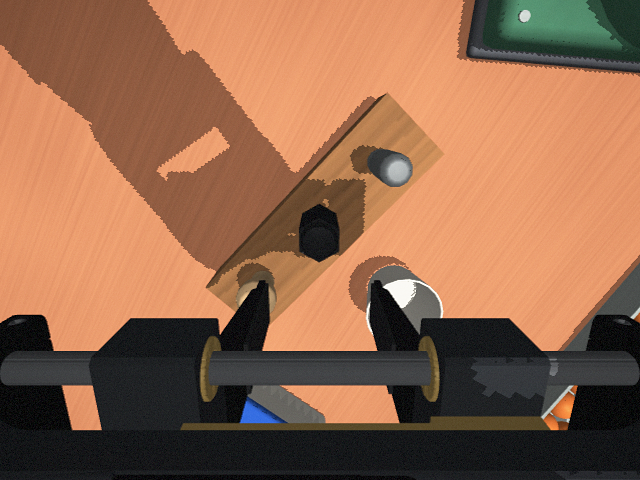

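View pics/side20.png

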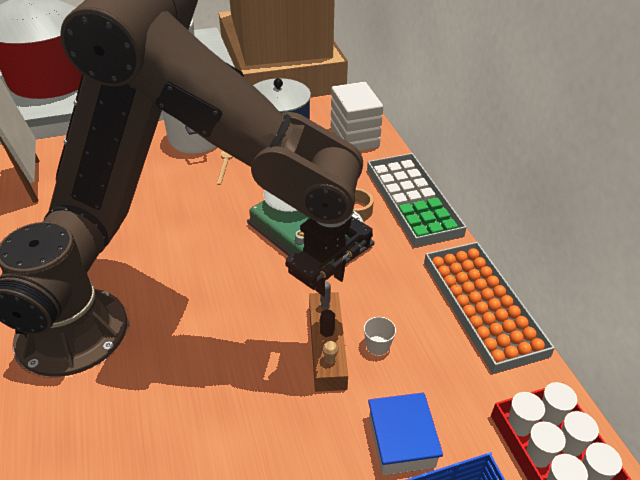

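View pics/top20.png

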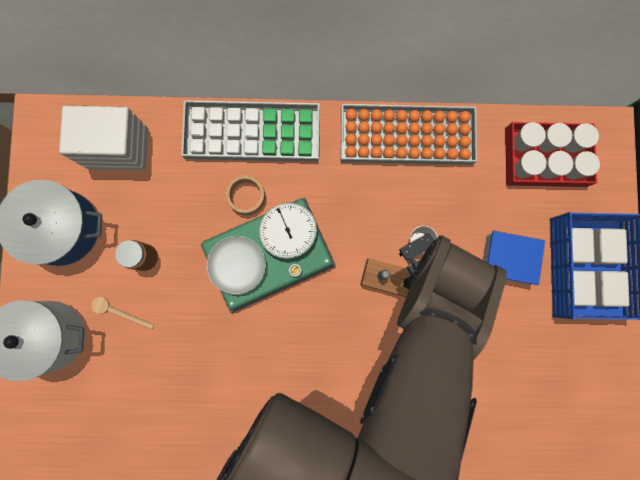

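The driver stands upright in the middle hole at (320,235). The top view shows the pointer on the bar, and the other things are where they were. I'm handing the job in.

```bash
python3 -c "
from plant import ctrl
print(ctrl.finish_job())"
```

```text
the job is handed in; nothing more can be done
None
```

The scale now reads zero. The flat screwdriver is back upright in the middle hole it came from, released, with the gripper clear above it. I handed the job in at about 23 s; it reports no verdict.

**Seating the blade:** I lined the blade up with the slot by wrist camera before lowering it, so it dropped in without needing a search turn on the screw. The pressing force was about 3–4.5 N and the spring went down about 1 mm.

**Turning:** I turned the tool about 70° clockwise, including the slack in the slot. A sideways force of about 5–6 N remained throughout, because the blade bore mostly on one corner. I nudged the tool to relieve it before lifting out.

**Last checks:**
- **Pointer:** the dial fit puts it 0.3–0.9° from the centre of the zero mark, with the bar's own centre measuring 0.9°. I made this check after the blade had left the slot.
- **Other things:** in the last pictures they are where they were, although the arm partly hid the tool block in the top view.
- **Disagreement:** the top and wrist cameras differed by 4–5 mm on positions. I relied on the wrist camera, measuring the tip against its target in the same picture.

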